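# Vent the vacuum drying box and prop its lid open

## Robot

A 6-joint arm with a two-finger parallel gripper is mounted at the origin on a cart in front of the work surface, level with it; the furniture and walls round the work are solid. World frame = base frame: x ahead of the robot, y to its left, z up, the work surface at z = 0. Lengths are in m, angles in rad, forces in N, time in s.
With the tool pointing down it reaches from about 0.35 to 0.775 m from the base axis. Payload 5.5 kg.
Tool frame: the origin (TCP) lies midway between the tips of the shut fingers; the grasp point (between the pads) lies 19 mm behind it; z points along the fingers, y is the direction in which the jaws open and shut (so a half turn about z gives the same grasp; the last joint's range is limited). The gripper opens to 85 mm and grips with 20 to 120 N. Pads are 22 mm wide; open, the fingers measure 114 mm over their backs; the gripper's body (76 mm by 85 mm) begins 54 mm behind the grasp point. The pads swing forward as they close: fully open they stand 13 mm farther back than shut.
Start: joints at [-1.398, 0.313, 0.046, 1.304, 0, 1.431], TCP at [0.177, -0.547, 0.231] pointing down, gripper open.
Joint ranges: [-2.76, 2.76], [-0.86, 1.69], [-1.03, 1.26], [-2.2, 2.34], [-1.47, 1.5], [-3.14, 3.14]. Speed limits (rad/s): [2.57, 2.57, 3.14, 3.14, 3.14, 3.14].

## Interface

Orientations are given as a unit quaternion [w, x, y, z].
In Python, from workcell import env gives the robot as it stands.
- The arm moves only by the shell command python3 -m pendant 'ROWS' [FORCE]. ROWS is JSON, a list of rows, each a list of 3 entries, a list of its own where there are three numbers: the shift along the tool's x, y, z each as a share of 20 mm, from -1 to 1, then the turn about the tool's z as a share of 6 degrees, from -1 to 1, then the closure, from -1 (fully open) to 1 (shut). In form: [[[tx, ty, tz], turn, claw], ...]. A call has 1 to 12 rows; each row shifts and turns the commanded pose from where the row before left it, along the tool's axes as they then stand; what a row does not reach is not made up. A row lasts 1/8 s, in which the tool goes at most 62.5 mm and 10.7 degrees, less where a joint would pass 70% of its speed; a pose out of reach is approached as far as the arm can. A call with a number of a shift or a turn outside -1 to 1 is refused whole. A call with a gripper value outside its range is refused whole. The fingers move at their own pace and stop on an object; FORCE is the grip in N (left out, the last holds). Time passes only in rows, so rows that do not move let the fingers close. It gives the time, the measured TCP pose, the force and the opening at its end, in the units of the state.
- env.get_state(): the state, without advancing time (a new reading comes with each control period).
- env.read_camera(name): name is "side" or "top" or "wrist"; returns a dict with "color" (384x512x3 uint8, blue, green, red), "mtx" (3x3 intrinsics, pixels), "view" (4x4, takes a point from world to camera coordinates). Camera axes: x right, y down, z forward; pixel columns grow to the right and rows downward; lengths in m; the calibration is good to about 2 mm. A picture is of the moment at which its call begins. There is no depth.
- env.hand_in(): hands the job in, once; it reports no verdict.
Trained networks look in the newest picture that a camera, given by its name, has taken for a name from the list of things; names that differ only in an ending like _2 or _b are one class to them, and where a whole thing is asked for, a point or a joint stands for the part that bears it (a point fixed in the world has none). Each returns a list of dicts, best first, with "p" (0 to 1); they miss things now and then, are a little off and sometimes report something else, mostly with a low value. They report only what shows in the picture. A call takes as long as a camera call.
- env.boxes_of(camera, thing): "location" ([column, row] in pixels, amid what is visible of it).
- env.cut_out(camera, thing): "region" (384x512 bool, what is visible of it) and "location" ([column, row] in pixels, amid what is visible of it).
The state is a dict: "clock": time; "joint_pos": joint angles; "qvel": joint speeds; "tau": joint torques, N m; "tcp_pos": TCP position; "orientation": TCP orientation; "wrist_force": force on the tool from outside, world axes, zero at the start; "ft_torque": the same for the moment, N m; "finger_gap": finger opening in m.
Only numpy, scipy, OpenCV 4.12 (cv2) and the standard library are available. Lean on these libraries where they do the work, as an engineer would, in place of code of your own. Each camera call takes 0.05 s, during which the arm holds its last target.

## Task

Open the vacuum drying box so that the flange inside can be reached: turn the vent tap on the lid anticlockwise to its stop to let the air in, then lift the hinged lid until it stands nearly upright by itself. Swing the prop rod at the box's left side up out of its clip to its stop, then take the lid again and lower it gently until the pin of the rod has gone through the slot in the lid's ear and the lid sits on the rod's collar. Leave the tap open, leave the can, tube stub and steel block standing where they are, and let go of everything.

Things in the scene. Friction and masses are not known exactly. Their poses are not given: they have to be found in the camera images.
- vac_box: grey open-topped metal box fixed to the table, 180 (x) x 150 (y) x 90 high to its rim; origin at the centre of its underside; its x axis points from the front (robot side) to the hinge side, y to the left side where the prop rod is, z up. Only its yaw and place vary. A pipe flange lies inside and stays there.
- vac_lid (a joint): opening angle of the lid in rad: 0 shut, 1.7 its end stop; the front edge swings up and back. Plain grey steel-sheet plate, about 180 x 160 x 10 mm, 0.35 kg, on a stiff hinge: it stays at any angle where it is left and takes about 5 to 10 N at the handle to move. While there is vacuum (tap under about 0.9 rad) it cannot be lifted. It sits on the prop's collar at 0.80 rad.
- lid_hinge (a point): middle of the lid's hinge line, which runs along the box's y; 95 mm behind the box's centre, 90 mm above the table
- lid_handle (a point): middle of the lid's bar handle: round bar 12 mm thick, 102 mm long, parallel to the hinge on two posts 90 mm apart, its axis 45 mm above the lid's top face; with the lid shut it lies 135 mm in front of the hinge line and 55 mm above it. Axes as the lid's: x towards the hinge, z out of the top face
- lid_edge (a point): middle of the lid's front edge, half-way through the 10 mm thick plate; 187 mm in front of the hinge line and 5 mm above it with the lid shut. Axes as the lid's. Next to the edge (20 mm) the plate is bare, above and below; when the lid is open the edge can be pinched across its thickness from above
- lid_slot (a point): centre of the slot in the steel ear (42 x 34 x 4 mm) that sticks out at the lid's left side, on the ear's underside: 142 mm in front of the hinge line, at its height, and 118 mm left of the box's centre with the lid shut. The slot is 24 mm long across the hinge and 15 mm wide. z of this point is the ear's upward normal, x runs along the slot towards the hinge
- vent_tap (a joint): angle of the vent tap in rad: 0 shut, 1.5 fully open at its stop, growing anticlockwise seen from above the lid; it starts between 0 and 0.2 and stays where it is left; light (under 0.1 N m)
- tap_grip (a point): centre of the tap's bar grip, on the turning axis: bar 64 mm long (along this point's x, which lies along the lid's x, front to back, at joint value 0), 12 mm wide and 22 mm tall, its centre 39 mm above the lid's top face; with the lid shut 50 mm in front of the hinge line, 139 mm above the table
- prop_rod (a joint): angle of the prop rod in rad: 0 lying level in its clip, pointing back towards the hinge; 1.15 raised to its end stop, leaning back. It turns in the vertical plane 118 mm left of the box's centre, 43 mm off the side wall. Stiff pivot (about 0.12 N m): it stays where it is left
- prop_pivot (a point): pivot axis of the prop rod (parallel to the box's y): 65 mm in front of the box's centre, 118 mm to the left, 55 mm above the table
- prop_grip (a point): middle of the rod's black grip sleeve (14 mm thick, 55 mm long), on the rod's axis 95 mm from the pivot; x points along the rod to its tip. The clip is open upwards and lies 42 mm nearer the tip at the start
- prop_tip (a point): tip of the pin (8 mm thick, 12 mm long) at the rod's free end, 162 mm from the pivot; the 24 mm wide collar on which the ear sits has its face 150 mm from the pivot
- tin_can: bystander: open tin can, 76 mm wide, 111 mm high; origin at the centre of its underside
- tube_stub: bystander: upright steel tube stub, 45 mm wide, 62 mm high; origin at the centre of its underside
- steel_block: bystander: dark steel block with a hole, 50 x 62 x 36 mm; origin at the centre of its underside

How it is judged:
On the way, in this order (a step that is already met when the one before it is completed fails the run):
1. the vent tap is turned open while the lid is still shut (value of joint vent_tap above 1.3 rad and value of joint vac_lid below 0.06 rad), for 0.1 s.
2. the lid stands nearly upright, the prop still down (value of joint vac_lid above 1.15 rad and value of joint prop_rod below 0.3 rad), for 0.2 s.
3. the prop is swung up under the raised lid (value of joint each of prop_rod, vac_lid above 1 rad), for 0.2 s.
At the end, for the whole second after the job is handed in: The tap is open (over 1.3 rad), the prop is up (over 1.0 rad), the pin has gone through the ear's slot (its tip at least 7 mm above the ear's underside; 12 mm when fully seated), the lid is at rest between 0.74 and 0.87 rad, and the three bystanders are within 30 mm of where they stood (value of joint vent_tap above 1.3 rad and value of joint prop_rod above 1 rad and value of joint vac_lid between 0.74 and 0.87 rad and z of prop_tip in the frame of lid_slot above 0.007 m and velocity of joint vac_lid between -0.03 and 0.03 rad/s and distance of each of tin_can, tube_stub, steel_block from where it was at the start of the episode below 0.03 m); the robot touches nothing.
It fails at once if the lid is slammed down (faster than 2 rad/s) (velocity of joint vac_lid below -2 rad/s).
It fails at once if the tin can is moved by more than 30 mm (distance of tin_can from where it was at the start of the episode above 0.03 m).
It fails at once if the tube stub is moved by more than 30 mm (distance of tube_stub from where it was at the start of the episode above 0.03 m).
It fails at once if the steel block is moved by more than 30 mm (distance of steel_block from where it was at the start of the episode above 0.03 m).
It also fails if it takes over 69 s, if anything falls off the work surface, if the arm or the gripper's body presses on something with over 40 N, if the wrist force passes 120 N, or if a joint passes its speed limit or range.

## Working session

There is one attempt and no reset: what is moved stays moved. The work goes in short steps, Python scripts to look and compute and a shell command to move; the robot and the scene stay as the last step left them, time stands still between calls to the robot, and variables do not carry over. Pictures are saved under pics/ and viewed, and the job is handed in when it is done.

```bash
ls; mkdir -p pics; python3 - <<'E'
from workcell import env
import cv2,numpy as np
s=env.get_state(); print({k:np.round(v,3).tolist() for k,v in s.items()})
for c in("top","side","wrist"):
    r=env.read_camera(c); cv2.imwrite(f"pics/a_{c}.png",r["color"]); print(c,np.round(r["mtx"],1).tolist(),np.round(r["view"],4).tolist())
    if c!="wrist":
        for t in("vac_box","vac_lid","lid_hinge","lid_handle","lid_edge","lid_slot","tap_grip","prop_pivot","prop_grip","prop_tip","tin_can","tube_stub","steel_block"):
            print(t,[(np.round(d["location"],1).tolist(),round(d["p"],2)) for d in env.boxes_of(c,t)[:2]])
E
```

```text
pics
{'clock': 0.0, 'joint_pos': [-1.398, 0.314, 0.045, 1.304, 0.0, 1.431], 'qvel': [-0.001, 0.001, -0.0, 0.001, 0.001, 0.0], 'tau': [0.0, -48.063, 29.853, 0.019, -0.0, -0.0], 'tcp_pos': [0.177, -0.547, 0.23], 'orientation': [-0.001, 0.988, 0.156, -0.0], 'wrist_force': [0.671, -0.034, -0.319], 'ft_torque': [0.017, -0.005, 0.035], 'finger_gap': 0.086}
top [[491.0, 0.0, 259.2], [0.0, 491.0, 187.4], [0.0, 0.0, 1.0]] [[-0.0169, -0.9999, 0.0035, 0.0203], [-0.9952, 0.0165, -0.0966, 0.5946], [0.0965, -0.0051, -0.9953, 1.7764], [0.0, 0.0, 0.0, 1.0]]
vac_box [([240.7, 203.9], 0.66)]
vac_lid [([245.4, 207.1], 0.89), ([356.0, 156.3], 0.74)]
lid_hinge [([239.1, 208.6], 0.75)]
lid_handle [([242.5, 206.6], 0.87), ([239.5, 206.7], 0.59)]
lid_edge [([247.5, 208.9], 0.79)]
lid_slot [([242.2, 210.2], 0.6), ([244.4, 194.9], 0.47)]
tap_grip [([244.1, 207.4], 0.75)]
prop_pivot [([243.2, 207.8], 0.69)]
prop_grip [([243.4, 210.1], 0.74), ([211.2, 206.2], 0.68)]
prop_tip []
tin_can [([356.3, 154.5], 0.63)]
tube_stub [([165.5, 169.9], 0.27)]
steel_block [([166.9, 166.3], 0.59)]
side [[399.3, 0.0, 254.3], [0.
[... 156 characters left out ...]
 1.0]]
vac_box [([259.3, 215.4], 0.7)]
vac_lid [([260.9, 201.6], 0.58)]
lid_hinge []
lid_handle [([259.3, 205.7], 0.71)]
lid_edge [([259.5, 203.7], 0.72)]
lid_slot [([261.2, 202.1], 0.78), ([241.4, 231.3], 0.71)]
tap_grip [([244.1, 186.2], 0.75)]
prop_pivot [([255.3, 215.7], 0.56)]
prop_grip [([241.5, 228.8], 0.74)]
prop_tip [([257.1, 211.4], 0.72), ([241.7, 229.0], 0.59)]
tin_can [([267.3, 158.8], 0.81)]
tube_stub [([217.3, 282.5], 0.62), ([257.9, 204.8], 0.25)]
steel_block [([162.9, 260.7], 0.78)]
wrist [[314.6, 0.0, 255.8], [0.0, 314.6, 194.6], [0.0, 0.0, 1.0]] [[0.3074, -0.9516, -0.0005, -0.5738], [-0.9034, -0.292, 0.314, -0.0405], [-0.2989, -0.096, -0.9494, 0.381], [0.0, 0.0, 0.0, 1.0]]
```

```bash
python3 - <<'E'
import cv2
a=cv2.imread("pics/a_top.png")[100:300,120:400];cv2.imwrite("pics/a_top2.png",cv2.resize(a,None,fx=2.8,fy=2.8,interpolation=cv2.INTER_CUBIC))
a=cv2.imread("pics/a_side.png")[80:330,110:400];cv2.imwrite("pics/a_side2.png",cv2.resize(a,None,fx=2.4,fy=2.4,interpolation=cv2.INTER_CUBIC))
E
```

```text
(no output)
```

View pics/a_top2.png

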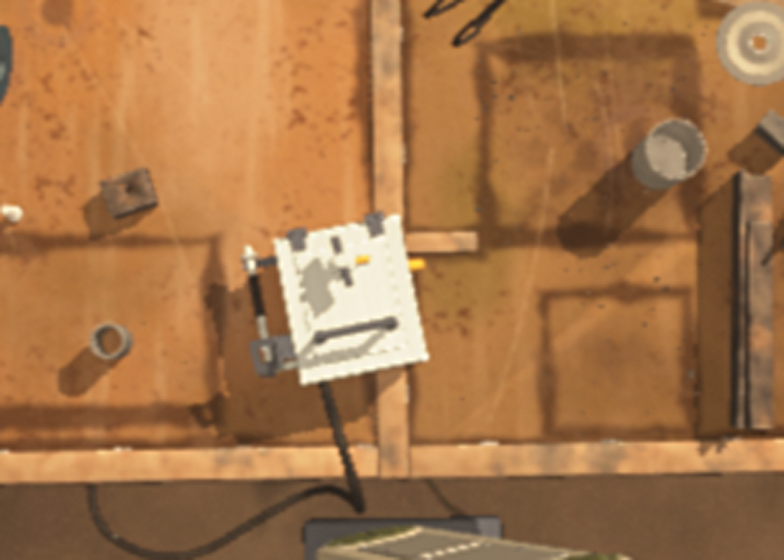

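View pics/a_side2.png

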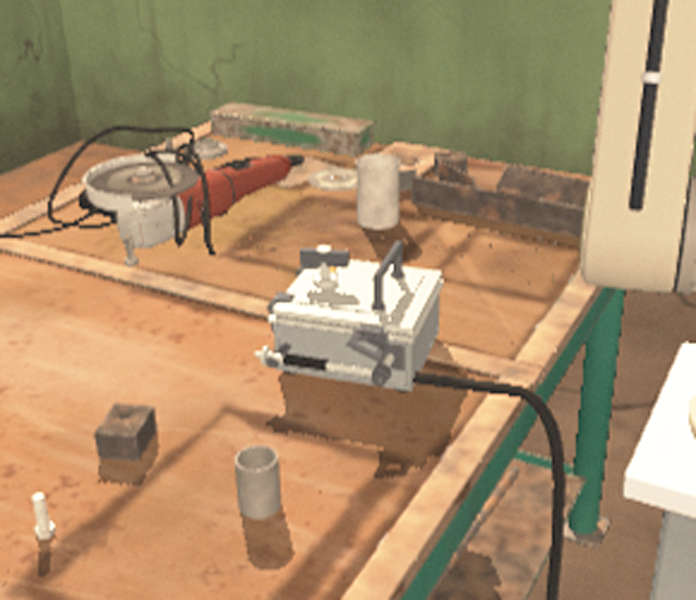

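View pics/a_top.png

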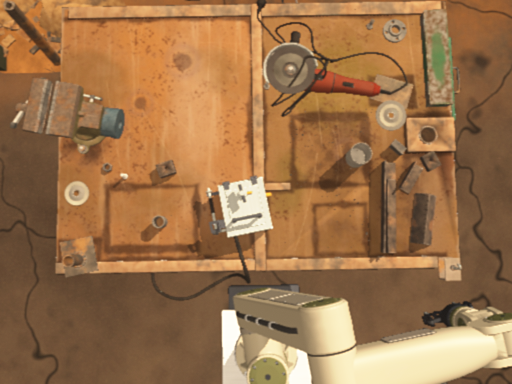

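```bash
cat > h.py <<'E'
from workcell import env
import cv2,numpy as np
from scipy.spatial.transform import Rotation as R
from scipy.optimize import least_squares
def proj(cam,P):
    P=np.atleast_2d(P);c=P@cam["view"][:3,:3].T+cam["view"][:3,3]
    p=c@cam["mtx"].T
    return p[:,:2]/p[:,2:]
def W(pose,P):
    x,y,a=pose;c,s=np.cos(a),np.sin(a)
    P=np.atleast_2d(P);return np.c_[x+c*P[:,0]-s*P[:,1],y+s*P[:,0]+c*P[:,1],P[:,2]]
def shot(c,name,x0,x1,y0,y1,f,pts=None,rad=1):
    r=env.read_camera(c);im=r["color"].copy()
    a=cv2.resize(im[y0:y1,x0:x1],None,fx=f,fy=f,interpolation=cv2.INTER_CUBIC)
    if pts is not None:
        for u,v in proj(r,pts):cv2.circle(a,(int((u-x0+.5)*f),int((v-y0+.5)*f)),rad,(0,0,255),-1)
    cv2.imwrite("pics/"+name,a);return r
E
python3 - <<'E'
from h import *
r=env.read_camera("top")
pk=np.array([[301,384],[428,360],[398,214],[276,240],[318,338],[393,323]])/2.8+[120,100]-.5
M=np.array([[-.092,.08,.1],[-.092,-.08,.1],[.088,-.08,.1],[.088,.08,.1],[-.04,.045,.147],[-.04,-.045,.147]])
f=least_squares(lambda q:(proj(r,W(q,M))-pk).ravel(),[0.5,0,0])
print(f.x,f.fun.reshape(-1,2).round(1).tolist())
q=f.x
P=np.vstack([M,[[.045,0,.15],[.045+.032,0,.15],[.045-.032,0,.15],[-.065,.118,.055],[.03,.118,.055],[.097,.118,.055],[-.047,.118,.09],[-.04,.051,.145],[-.04,-.051,.145],[-.09,.075,0],[.09,.075,0]]])
np.save("pose.npy",q)
shot("top","b_top.png",190,290,160,250,7,W(q,P),2)
shot("side","b_side.png",205,305,170,250,7,W(q,P),2)
E
```

```text
[0.52265004 0.06296935 0.17632371] [[0.2, -0.3], [-0.3, -0.5], [0.5, 1.5], [-0.4, 0.8], [0.5, -0.9], [-0.4, -0.6]]
```

View pics/b_top.png

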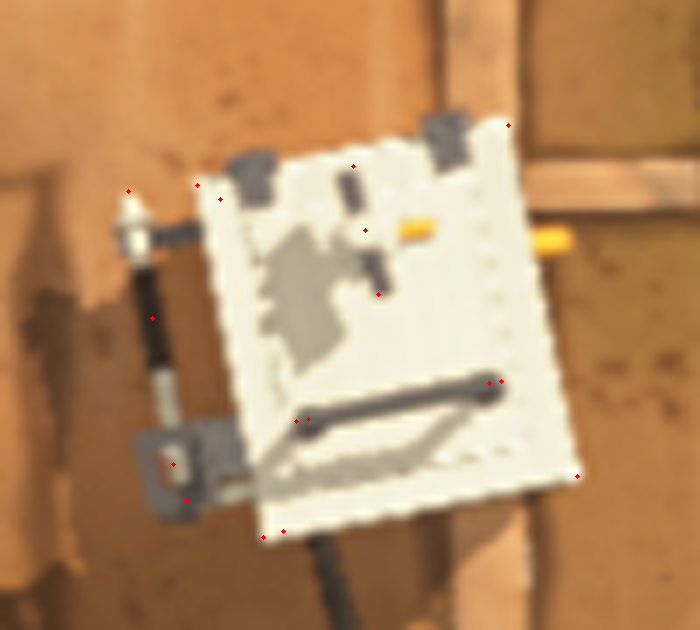

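View pics/b_side.png

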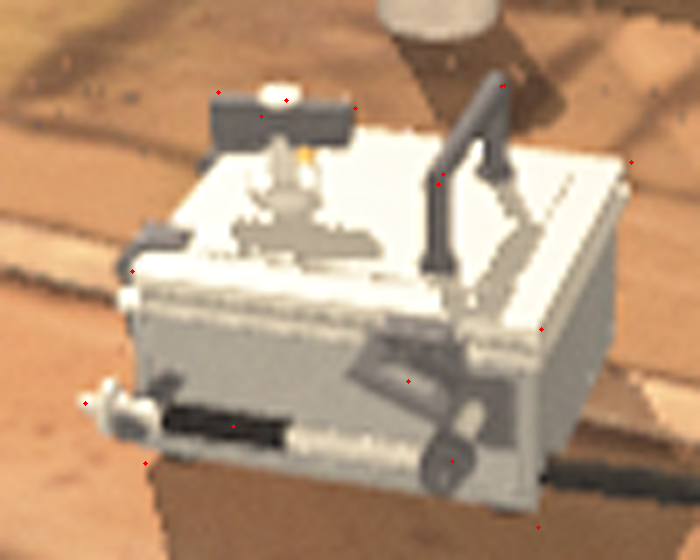

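```bash
python3 - <<'E'
from h import *
t=env.read_camera("top");s=env.read_camera("side")
tp=np.array([[263,540],[579,477],[303,421],[495,384],[347,172],[383,292],[128,193]])/7+[190,160]-.5
tm=np.array([[-.092,.08,.1],[-.092,-.08,.1],[-.04,.049,.147],[-.04,-.049,.147],[.077,0,.15],[.013,0,.15],[.097,.118,.055]])
sp=np.array([[213,97],[357,103],[82,402],[447,464],[437,180],[499,78]])/7+[205,170]-.5
sm=np.array([[.077,0.006,.15],[.013,0.006,.15],[.097,.118,.055],[-.065,.121,.055],[-.04,.049,.147],[-.04,-.049,.147]])
def tap(q,m,idx):
    m=m.copy();a=q[3];y=q[4]
    for i,sg in zip(idx,(1,-1)):
        m[i,:2]=[.045+sg*.032*np.cos(a),y+sg*.032*np.sin(a)]
    return m
def fn(q):
    return np.r_[(proj(t,W(q[:3],tap(q,tm,(4,5))))-tp),(proj(s,W(q[:3],tap(q,sm,(0,1))))-sp)].ravel()
f=least_squares(fn,[.52,.06,.17,0,0]);print(f.x.round(4),f.fun.reshape(-1,2).round(1).tolist())
q=f.x[:3];np.save("pose.npy",q)
N=dict(hinge=[.095,0,.09],handle=[-.04,0,.145],tap=[.045,f.x[4],.139],grip=[.03,.118,.055],tip=[.097,.118,.055],pivot=[-.065,.118,.055],edge=[-.092,0,.095],slot=[-.047,.118,.09])
for k,v in N.items():print(k,W(q,v).round(4))
E
```

```text
[5.230e-01 6.310e-02 1.756e-01 1.183e-01 5.000e-04] [[0.0, -0.4], [-0.2, -0.2], [-0.4, -0.2], [0.3, -0.4], [-0.3, -0.6], [0.2, 0.0], [0.1, -0.3], [0.2, -0.1], [-0.0, 0.4], [0.3, 0.2], [0.3, 0.2], [0.3, -0.2], [0.5, 0.8]]
hinge [[0.6165 0.0797 0.09  ]]
handle [[0.4836 0.0562 0.145 ]]
tap [[0.5672 0.0715 0.139 ]]
grip [[0.5319 0.1846 0.055 ]]
tip [[0.5979 0.1963 0.055 ]]
pivot [[0.4384 0.168  0.055 ]]
edge [[0.4324 0.0471 0.095 ]]
slot [[0.4561 0.1711 0.09  ]]
```

```bash
cat >> h.py <<'E'
q=np.load("pose.npy")
def st():
    s=env.get_state();w,x,y,z=s["orientation"];m=R.from_quat([x,y,z,w]).as_matrix()
    th=np.arctan2(m[1,0],m[0,0]);return s,th,m
def go(P,th=None,box=True):
    "P target TCP (box coords if box), th target x-axis angle in world"
    s,t,m=st();p=W(q,P)[0] if box else np.array(P)
    print("clock %.2f"%s["clock"],"tcp",s["tcp_pos"].round(4),"box",(m0(s["tcp_pos"])).round(4),"th %.3f"%t,"F",s["wrist_force"].round(1),"gap %.4f"%s["finger_gap"],"q6 %.2f"%s["joint_pos"][5])
    print("shift units (20mm, tool axes now):",((p-s["tcp_pos"])@m/.02).round(2))
    if th is not None:print("turn units:",round(-(th-t)/np.radians(6),2))
def m0(p):
    c,s=np.cos(q[2]),np.sin(q[2]);d=np.array(p)-[q[0],q[1],0];return np.array([c*d[0]+s*d[1],-s*d[0]+c*d[1],d[2]])
E
python3 -c "
from h import *
go([.045,0,.23],.294)"
```

```text
clock 1.70 tcp [ 0.1769 -0.5472  0.2313] box [-0.4474 -0.5405  0.2313] th 0.313 F [ 0.4  0.  -0.6] gap 0.0855 q6 1.43
shift units (20mm, tool axes now): [ 28.08 -23.4    0.06]
turn units: 0.18
```

```bash
python3 -m pendant '[[[1,-0.8,0],0,-1],[[1,-0.8,0],0,-1],[[1,-0.8,0],0,-1],[[1,-0.8,0],0,-1],[[1,-0.8,0],0,-1],[[1,-0.8,0],0,-1],[[1,-0.8,0],0,-1],[[1,-0.8,0],0,-1],[[1,-0.8,0],0,-1],[[1,-0.8,0],0,-1],[[1,-0.8,0],0,-1],[[1,-0.8,0],0,-1]]'
python3 -m pendant '[[[1,-0.8,0],0,-1],[[1,-0.8,0],0,-1],[[1,-0.8,0],0,-1],[[1,-0.8,0],0,-1],[[1,-0.8,0],0,-1],[[1,-0.8,0],0,-1],[[1,-0.8,0],0,-1],[[1,-0.8,0],0,-1],[[1,-0.8,0],0,-1],[[1,-0.8,0],0,-1],[[1,-0.8,0],0,-1],[[1,-0.8,0],0,-1]]'
python3 -c "
from h import *
go([.045,0,.23],.294)"
```

```text
clock: 3.2
tcp_pos: [0.3467, -0.2894, 0.2315]
orientation: [0.0, 0.988, 0.156, 0.0]
wrist_force: [1.5, -0.1, -0.1]
finger_gap: 0.085
clock: 4.7
tcp_pos: [0.5157, -0.0328, 0.2314]
orientation: [0.0, 0.988, 0.156, 0.0]
wrist_force: [1.1, 0.0, -0.1]
finger_gap: 0.0854
clock 4.70 tcp [ 0.5157 -0.0328  0.2314] box [-0.0239 -0.0932  0.2314] th 0.313 F [ 1.1  0.  -0.1] gap 0.0854 q6 2.61
shift units (20mm, tool axes now): [ 4.05 -4.15  0.07]
turn units: 0.18
```

```bash
python3 -m pendant '[[[0.8,-0.83,0],0.18,-1],[[0.8,-0.83,0],0,-0.5],[[0.81,-0.83,0],0,-0.2],[[0.82,-0.83,0],0,0],[[0.82,-0.83,0],0,0],[[0,0,0],0,0],[[0,0,0],0,0]]' 40
python3 - <<'E'
from h import *
go([.045,0,.126],.294)
shot("top","c_top.png",190,290,150,240,7); shot("wrist","c_w.png",0,512,0,384,1.5,W(q,[[.045,0,.15],[.077,0,.15],[.013,0,.15],[-.04,.051,.145],[-.04,-.051,.145]]),3)
E
```

```text
clock: 5.58
tcp_pos: [0.5681, 0.069, 0.2312]
orientation: [0.0, 0.989, 0.147, -0.0]
wrist_force: [0.8, 0.3, -0.4]
finger_gap: 0.0428
clock 5.58 tcp [0.5681 0.069  0.2312] box [ 0.0454 -0.0021  0.2312] th 0.294 F [ 0.8  0.3 -0.4] gap 0.0428 q6 2.83
shift units (20mm, tool axes now): [-0.01 -0.11  5.26]
turn units: 0.0
```

View pics/c_w.png

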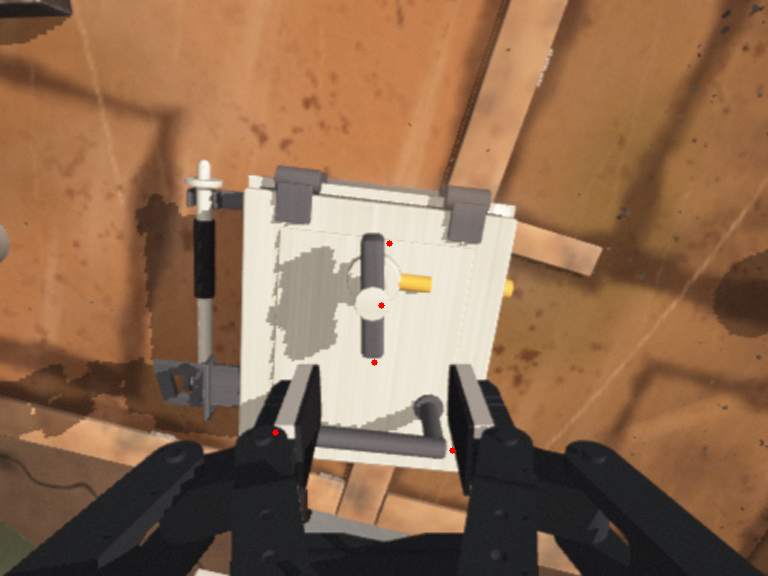

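```bash
cat > fit.py <<'E'
from h import *
t=env.read_camera("top");s=env.read_camera("side");w=env.read_camera("wrist")
tp=np.array([[263,540],[579,477],[303,421],[495,384],[347,172],[383,292],[128,193]])/7+[190,160]-.5
tm=np.array([[-.092,.08,.1],[-.092,-.08,.1],[-.04,.049,.147],[-.04,-.049,.147],[.077,0,.15],[.013,0,.15],[.097,.118,.055]])
sp=np.array([[213,97],[357,103],[82,402],[447,464],[437,180],[499,78]])/7+[205,170]-.5
sm=np.array([[.077,0.006,.15],[.013,0.006,.15],[.097,.118,.055],[-.065,.121,.055],[-.04,.049,.147],[-.04,-.049,.147]])
wp=np.array([[373,234],[372,357],[205,161],[442,447],[249,177],[515,207]])/1.5-.5
wm=np.array([[.077,0,.15],[.013,0,.15],[.097,.118,.055],[-.04,-.049,.147],[.088,.08,.1],[.088,-.08,.1]])
def tap(q,m,idx):
    m=m.copy();a=q[3]
    for i,sg in zip(idx,(1,-1)):
        m[i,:2]=[.045+sg*.032*np.cos(a),sg*.032*np.sin(a)]
    return m
def fn(q):
    return np.r_[(proj(t,W(q[:3],tap(q,tm,(4,5))))-tp)*3,(proj(s,W(q[:3],tap(q,sm,(0,1))))-sp)*2.5,(proj(w,W(q[:3],tap(q,wm,(0,1))))-wp)*.8].ravel()
f=least_squares(fn,[.52,.06,.17,0]);print(f.x.round(4));print(f.fun.reshape(-1,2).round(1).tolist())
fw=least_squares(lambda q:fn(q)[-12:],f.x);print(fw.x.round(4),fw.fun.reshape(-1,2).round(1).tolist())
E
python3 fit.py
```

```text
[0.5243 0.0653 0.1894 0.0959]
[[-0.6, -1.6], [-1.8, -2.8], [-2.7, -1.1], [-0.7, -2.9], [-2.7, -2.9], [-1.6, -1.0], [-2.4, -0.5], [-1.2, 0.1], [-1.9, 1.6], [-0.4, 1.9], [0.5, 1.1], [-0.3, -0.1], [-0.8, 2.1], [2.0, 3.1], [2.4, 1.5], [1.0, 0.2], [3.0, 1.0], [-1.7, 6.3], [3.8, 5.7]]
[0.5267 0.0681 0.1868 0.0909] [[0.2, -0.3], [0.3, -1.4], [-0.7, -2.7], [1.2, -1.4], [-3.5, 3.1], [2.5, 3.0]]
```

```bash
python3 - <<'E'
import numpy as np
np.save("pose.npy",[.5245,.0655,.182])
from h import *
go([.045,0,.127],.285)
E
```

```text
clock 5.83 tcp [0.5684 0.0684 0.2314] box [ 0.0437 -0.005   0.2314] th 0.293 F [ 0.1  0.4 -0.3] gap 0.0428 q6 2.83
shift units (20mm, tool axes now): [ 0.09 -0.24  5.22]
turn units: 0.08
```

```bash
python3 -m pendant '[[[0.09,-0.24,0.9],0.08,0],[[0,0,1],0,0],[[0,0,1],0,0],[[0,0,0.8],0,0],[[0,0,0],0,0]]'
python3 - <<'E'
from h import *
go([.045,0,.127],.285)
shot("wrist","d_w.png",0,512,0,384,1.5,W(q,[[.045,0,.15],[.077,0,.15],[.013,0,.15]]),3)
E
```

```text
clock: 6.45
tcp_pos: [0.5679, 0.0739, 0.156]
orientation: [-0.0, 0.99, 0.142, -0.001]
wrist_force: [-0.5, -0.3, -0.1]
finger_gap: 0.0425
clock 6.45 tcp [0.5679 0.0739 0.156 ] box [0.0442 0.0004 0.156 ] th 0.285 F [-0.5 -0.3 -0.1] gap 0.0425 q6 2.85
shift units (20mm, tool axes now): [0.04 0.02 1.45]
turn units: 0.0
```

View pics/d_w.png

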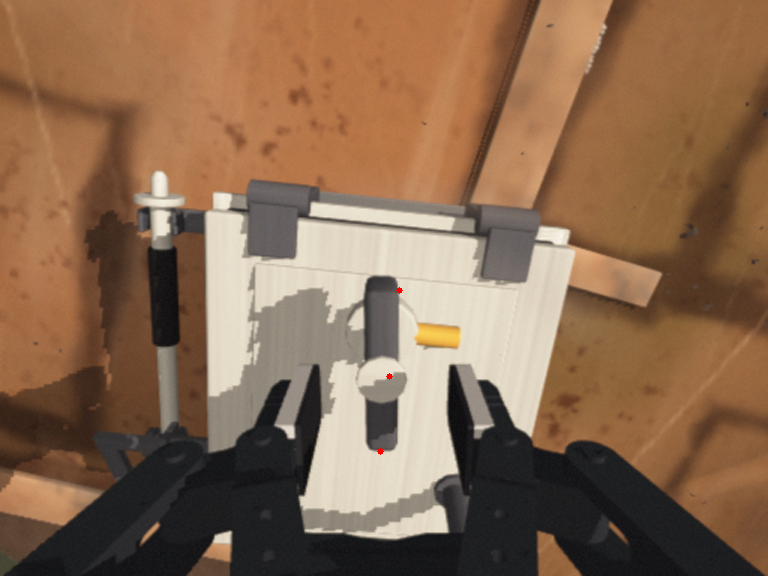

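```bash
python3 -m pendant '[[[0.55,-0.05,0],0,0],[[0.55,0,0],0,0],[[0,0,0.8],0,0],[[0,0,0.7],0,0],[[0,0,0],0,0.4],[[0,0,0],0,0.8],[[0,0,0],0,1],[[0,0,0],0,1],[[0,0,0],0,1]]' 30
python3 - <<'E'
from h import *
go([.066,0.002,.126],.285)
shot("wrist","e_w.png",0,512,0,384,1.5)
E
```

```text
clock: 7.62
tcp_pos: [0.5892, 0.0812, 0.127]
orientation: [0.0, 0.99, 0.142, -0.001]
wrist_force: [-1.1, -1.3, -4.7]
finger_gap: 0.0115
clock 7.62 tcp [0.5892 0.0812 0.127 ] box [0.0665 0.0038 0.127 ] th 0.286 F [-1.1 -1.3 -4.7] gap 0.0115 q6 2.86
shift units (20mm, tool axes now): [-0.03  0.08  0.05]
turn units: 0.01
```

View pics/e_w.png

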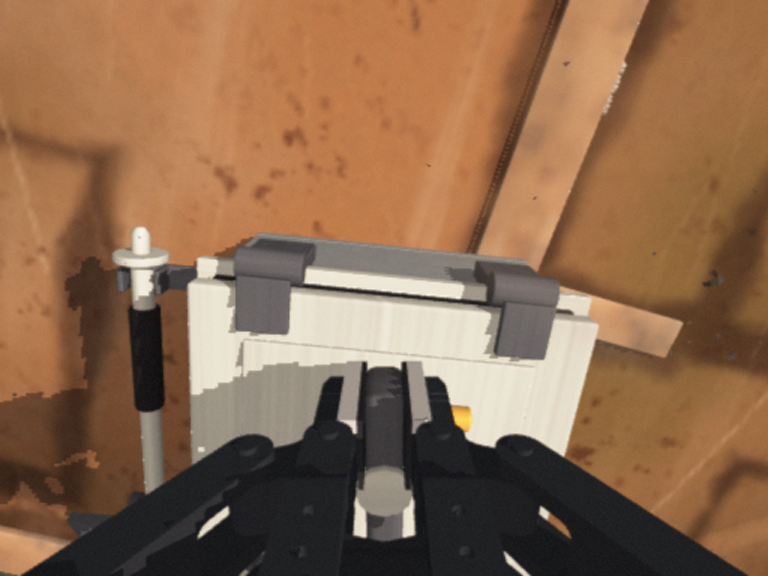

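```bash
python3 -m pendant '[[[-0.005,-0.11,0],-1,1],[[-0.005,-0.11,0],-1,1],[[-0.005,-0.11,0],-1,1],[[-0.005,-0.11,0],-1,1]]'
python3 -c "
from h import *
go([.045,0,.126],.285)"
```

```text
clock: 8.18
tcp_pos: [0.5847, 0.0895, 0.1269]
orientation: [-0.001, 0.938, 0.347, -0.001]
wrist_force: [-3.4, 1.3, -4.3]
finger_gap: 0.0114
clock 8.18 tcp [0.5847 0.0895 0.1269] box [0.0635 0.0127 0.1269] th 0.708 F [-3.4  1.3 -4.3] gap 0.0114 q6 2.45
shift units (20mm, tool axes now): [-1.12  0.09  0.05]
turn units: 4.04
```

```bash
python3 -m pendant '[[[-0.005,-0.11,0],-1,1],[[-0.005,-0.11,0],-1,1],[[-0.005,-0.11,0],-1,1],[[-0.005,-0.11,0],-1,1],[[-0.005,-0.11,0],-1,1],[[-0.005,-0.11,0],-1,1],[[-0.005,-0.11,0],-1,1],[[-0.005,-0.11,0],-1,1],[[-0.005,-0.11,0],-1,1],[[-0.003,-0.06,0],-0.5,1]]'
python3 - <<'E'
from h import *
go([.045,0,.126],.285)
shot("wrist","f_w.png",0,512,0,384,1.5)
E
```

```text
clock: 9.43
tcp_pos: [0.5647, 0.0972, 0.127]
orientation: [-0.002, 0.659, 0.752, -0.001]
wrist_force: [-4.0, 2.7, -3.9]
finger_gap: 0.0117
clock 9.43 tcp [0.5647 0.0972 0.127 ] box [0.0453 0.0239 0.127 ] th 1.701 F [-4.   2.7 -3.9] gap 0.0117 q6 1.47
shift units (20mm, tool axes now): [-1.2   0.05  0.05]
turn units: 13.53
```

View pics/f_w.png

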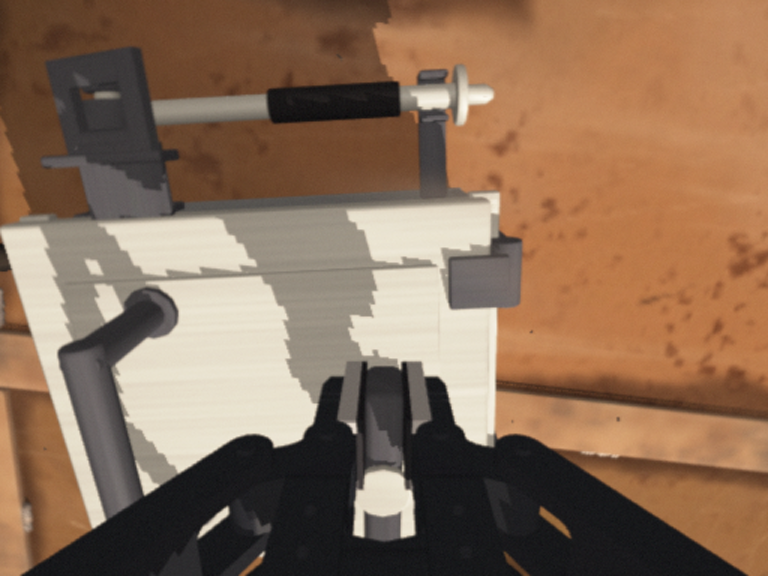

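```bash
python3 -c "
from h import *
print(st()[0]['ft_torque'])"; python3 -m pendant '[[[0,-0.05,0],-0.4,1],[[0,0,0],0,1]]'
python3 -c "
from h import *
print(st()[0]['ft_torque']);go([.045,0,.126],1.752)"
```

```text
[ 0.49724754  1.04582035 -0.47623356]
clock: 9.72
tcp_pos: [0.5645, 0.0972, 0.127]
orientation: [-0.002, 0.645, 0.764, -0.0]
wrist_force: [-4.0, 4.3, -3.5]
finger_gap: 0.0113
[ 0.78727105  0.79947283 -0.97610224]
clock 9.72 tcp [0.5645 0.0972 0.127 ] box [0.045  0.0239 0.127 ] th 1.740 F [-4.   4.3 -3.5] gap 0.0113 q6 1.43
shift units (20mm, tool axes now): [-1.2   0.01  0.05]
turn units: -0.12
```

```bash
python3 -m pendant '[[[0,0,0],0.2,0],[[0,0,0],0,0],[[0,0,0],0,0],[[0,0,-1],0,0],[[0,0,-1],0,0],[[0,0,-1],0,0],[[0,0,-0.5],0,0],[[0,0,0],0,0]]'
python3 - <<'E'
from h import *
go([-.04,0,.130],1.752)
shot("top","g_t.png",190,290,150,240,7,W(q,[[-.04,.051,.145],[-.04,-.051,.145]]),2);shot("side","g_s.png",190,330,130,250,5)
E
```

```text
clock: 10.72
tcp_pos: [0.5665, 0.0962, 0.198]
orientation: [0.001, 0.652, 0.758, 0.001]
wrist_force: [1.0, -0.4, -0.7]
finger_gap: 0.0425
clock 10.72 tcp [0.5665 0.0962 0.198 ] box [0.0469 0.0226 0.198 ] th 1.720 F [ 1.  -0.4 -0.7] gap 0.0425 q6 1.45
shift units (20mm, tool axes now): [-1.27 -4.31  3.39]
turn units: -0.3
```

View pics/g_s.png

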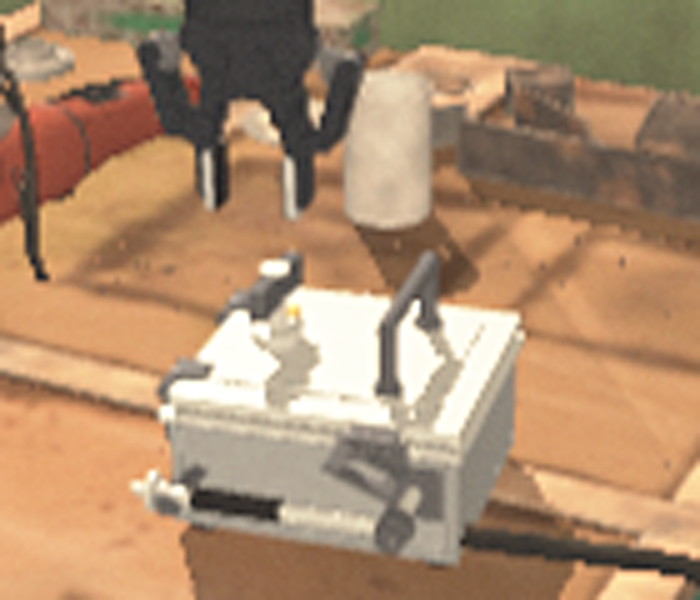

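```bash
python3 -m pendant '[[[-0.3,-1,0],0,0],[[-0.3,-1,0],0,0],[[-0.3,-1,0],0,0],[[-0.3,-1,0.5],0,0],[[-0.07,-0.3,0.5],-0.3,0],[[0,0,0.5],0,0],[[0,0,0],0,0]]'
python3 - <<'E'
from h import *
go([-.04,0,.130],1.752)
shot("wrist","i_w.png",0,512,0,384,1.5,W(q,[[-.04,.051,.145],[-.04,-.051,.145],[-.04,0,.145]]),3)
E
```

```text
clock: 11.7
tcp_pos: [0.4845, 0.0585, 0.1661]
orientation: [-0.001, 0.64, 0.768, -0.0]
wrist_force: [-0.1, 1.1, 0.1]
finger_gap: 0.0426
clock 11.70 tcp [0.4845 0.0585 0.1661] box [-0.0406  0.0004  0.1661] th 1.752 F [-0.1  1.1  0.1] gap 0.0426 q6 1.35
shift units (20mm, tool axes now): [-0.02  0.03  1.8 ]
turn units: -0.0
```

View pics/i_w.png

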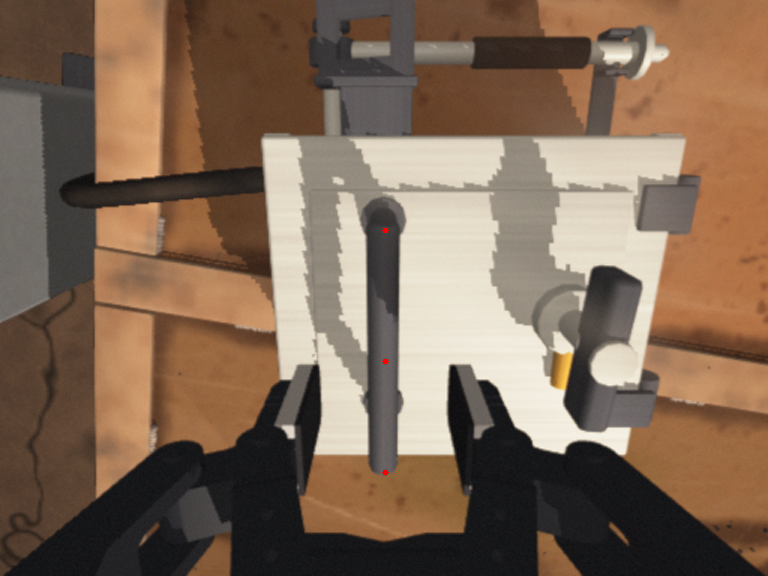

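```bash
python3 -m pendant '[[[0,0.03,1],0,0],[[0,0,0.8],0,0],[[0,0,0],0,0.5],[[0,0,0],0,1],[[0,0,0],0,1],[[0,0,0],0,1]]' 60
python3 -c "
from h import *
go([-.04,0,.130],1.752)
f=np.arange(0,1.51,.1);a=f+np.arctan2(55,135);r=np.hypot(.135,.055)
p=np.c_[-r*np.cos(a),r*np.sin(a)]
print(np.c_[f[1:],np.diff(p[:,0])/.02,-np.diff(p[:,1])/.02].round(2).tolist())"
```

```text
clock: 12.5
tcp_pos: [0.484, 0.0583, 0.1316]
orientation: [-0.001, 0.64, 0.768, -0.001]
wrist_force: [-5.4, -0.9, 1.1]
finger_gap: 0.0097
clock 12.50 tcp [0.484  0.0583 0.1316] box [-0.0412  0.0002  0.1316] th 1.752 F [-5.4 -0.9  1.1] gap 0.0097 q6 1.35
shift units (20mm, tool axes now): [-0.01  0.06  0.08]
turn units: -0.0
[[0.1, 0.31, -0.66], [0.2, 0.37, -0.63], [0.3, 0.43, -0.59], [0.4, 0.49, -0.54], [0.5, 0.54, -0.49], [0.6, 0.59, -0.43], [0.7, 0.63, -0.37], [0.8, 0.66, -0.31], [0.9, 0.69, -0.24], [1.0, 0.71, -0.17], [1.1, 0.72, -0.1], [1.2, 0.73, -0.02], [1.3, 0.73, 0.05], [1.4, 0.72, 0.12], [1.5, 0.7, 0.19]]
```

```bash
python3 -m pendant '[[[0,0.31,-0.66],0,1],[[0,0.37,-0.63],0,1],[[0,0.43,-0.59],0,1],[[0,0.49,-0.54],0,1]]'
python3 -c "
from h import *
go([.095-.1458*np.cos(.787),0,.09+.1458*np.sin(.787)-.0135],1.752)"
```

```text
clock: 13.0
tcp_pos: [0.5133, 0.0637, 0.1796]
orientation: [-0.002, 0.64, 0.768, -0.003]
wrist_force: [-10.5, -3.4, -3.1]
finger_gap: 0.0099
clock 13.00 tcp [0.5133 0.0637 0.1796] box [-0.0113  0.0002  0.1796] th 1.751 F [-10.5  -3.4  -3.1] gap 0.0099 q6 1.36
shift units (20mm, tool axes now): [-0.01  0.17 -0.01]
turn units: -0.01
```

```bash
python3 -m pendant '[[[0,0.54,-0.49],0,1],[[0,0.59,-0.43],0,1],[[0,0.63,-0.37],0,1],[[0,0.66,-0.31],0,1],[[0,0.69,-0.24],0,1],[[0,0.71,-0.17],0,1],[[0,0.72,-0.1],0,1],[[0,0.73,-0.02],0,1],[[0,0.73,0.05],0,1],[[0,0.72,0.12],0,1],[[0,0,0],0,1]]'
python3 - <<'E'
from h import *
go([.095-.1458*np.cos(1.787),0,.09+.1458*np.sin(1.787)-.0135],1.752)
p=m0(st()[0]["tcp_pos"])+[0,0,.0135];print("phi",np.arctan2(p[2]-.09,.095-p[0])-.387)
shot("side","j_s.png",160,330,80,250,4)
E
```

```text
clock: 14.38
tcp_pos: [0.6515, 0.0889, 0.2219]
orientation: [0.002, 0.64, 0.768, 0.002]
wrist_force: [0.6, 1.1, 4.3]
finger_gap: 0.0095
clock 14.38 tcp [0.6515 0.0889 0.2219] box [0.1291 0.     0.2219] th 1.752 F [0.6 1.1 4.3] gap 0.0095 q6 1.40
shift units (20mm, tool axes now): [-0.   -0.14  0.15]
turn units: -0.0
phi 1.4141713345484626
```

View pics/j_s.png

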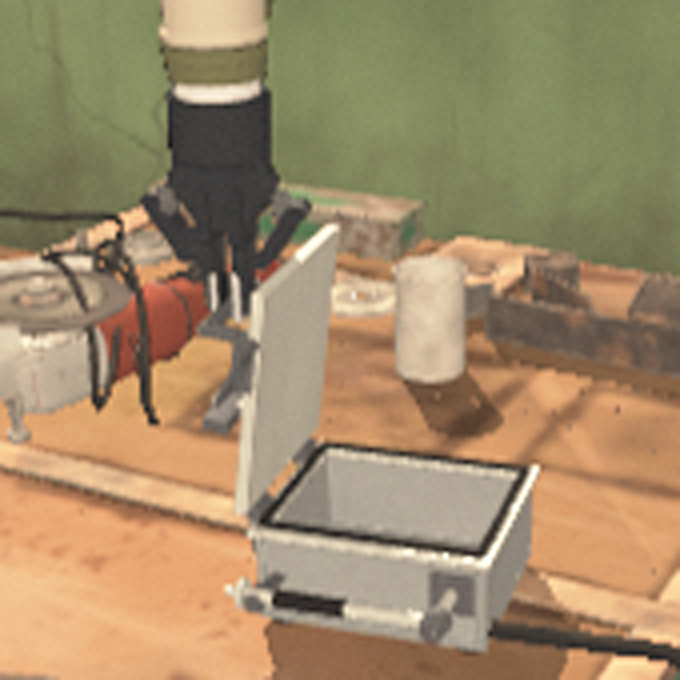

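```bash
python3 -m pendant '[[[0,0,0],0,0.5],[[0,0,0],0,0.5],[[0,0,-0.5],0,0.5],[[0,0,-1],0,0.5],[[0,0,-1],0,0.6],[[0,0,-1],0,1],[[0,0,-1],0,1],[[0,0,-0.5],0,1],[[0,0,0],0,1]]'
python3 - <<'E'
from h import *
go([.01,0,.32],1.752)
shot("side","k_s.png",160,330,80,250,4)
E
```

```text
clock: 15.55
tcp_pos: [0.6492, 0.0884, 0.3197]
orientation: [0.001, 0.64, 0.768, 0.0]
wrist_force: [1.0, 0.4, -0.4]
finger_gap: 0.0001
clock 15.55 tcp [0.6492 0.0884 0.3197] box [ 1.268e-01 -1.000e-04  3.197e-01] th 1.752 F [ 1.   0.4 -0.4] gap 0.0001 q6 1.40
shift units (20mm, tool axes now): [-0.   -5.84 -0.02]
turn units: -0.0
```

View pics/k_s.png

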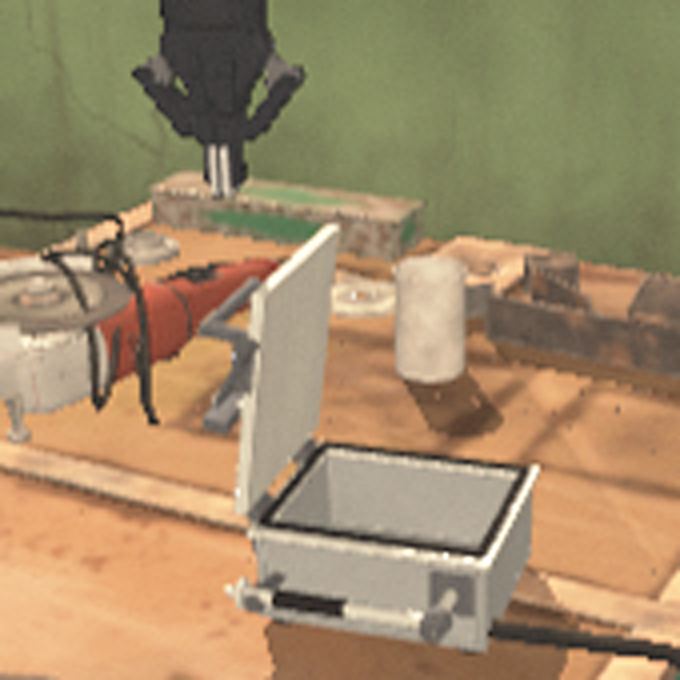

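```bash
python3 - <<'E'
from h import *
def L(phi,P): # lid-local: (dist in front of hinge, y, height above hinge)
    P=np.atleast_2d(P);c,s=np.cos(phi),np.sin(phi)
    return np.c_[.095-P[:,0]*c+P[:,2]*s,P[:,1],.09+P[:,0]*s+P[:,2]*c]
for ph in(1.4,):
    pts=np.vstack([L(ph,[[.142,.118,0],[.121,.135,0],[.163,.135,0],[.121,.101,0],[.163,.101,0],[.187,.08,.01],[.187,-.08,.01],[.187,.08,0],[.187,-.08,0],[.135,.049,.055],[.135,-.049,.055]])])
    shot("side","l_s.png",190,250,130,220,8,W(q,pts),2)
E
```

```text
(no output)
```

View pics/l_s.png

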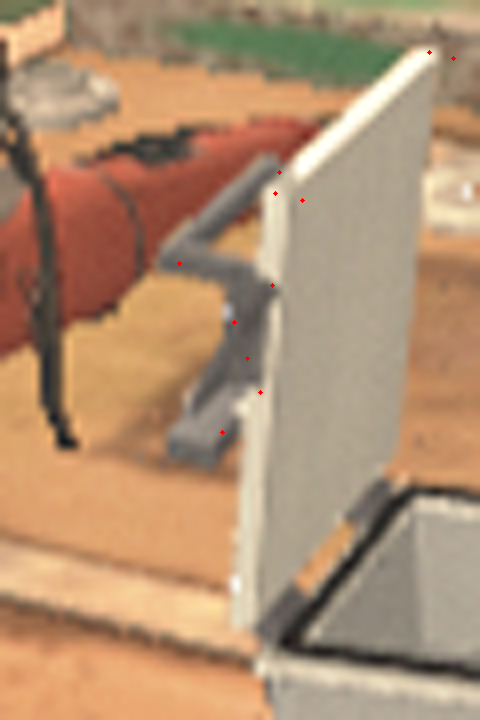

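```bash
python3 -m pendant '[[[0,-1,0],0,1],[[0,-1,0],0,1],[[0,-1,0],0,1],[[0,-1,0],0,1],[[0,-1,0],0,1],[[0,-0.85,0.5],0,1],[[0,0,1],0,1],[[0,0,1],0,1],[[0,0,1],0,1],[[0,0,0.7],0,1],[[0,0.6,0],0,1],[[0,0,0],0,1]]'
python3 - <<'E'
from h import *
go([.092,0,.235],1.752)
E
```

```text
clock: 17.15
tcp_pos: [0.5469, 0.0696, 0.2352]
orientation: [0.0, 0.64, 0.768, 0.0]
wrist_force: [0.3, -0.2, -0.6]
finger_gap: -0.0
clock 17.15 tcp [0.5469 0.0696 0.2352] box [ 2.280e-02 -1.000e-04  2.352e-01] th 1.752 F [ 0.3 -0.2 -0.6] gap -0.0000 q6 1.37
shift units (20mm, tool axes now): [0.01 3.46 0.01]
turn units: -0.0
```

```bash
python3 -m pendant '[[[0,0.6,0],0,1],[[0,0.6,0],0,1],[[0,0.4,0],0,1],[[0,0.4,0],0,1],[[0,0.4,0],0,1],[[0,0.4,0],0,1]]'
python3 - <<'E'
from h import *
go([.092,0,.235],1.752)
shot("side","m_s.png",160,330,80,250,4)
E
```

```text
clock: 17.9
tcp_pos: [0.6017, 0.0796, 0.2368]
orientation: [0.001, 0.64, 0.768, 0.001]
wrist_force: [-2.9, 0.7, 7.5]
finger_gap: 0.0005
clock 17.90 tcp [0.6017 0.0796 0.2368] box [ 7.850e-02 -1.000e-04  2.368e-01] th 1.752 F [-2.9  0.7  7.5] gap 0.0005 q6 1.39
shift units (20mm, tool axes now): [0.01 0.67 0.09]
turn units: -0.0
```

View pics/m_s.png

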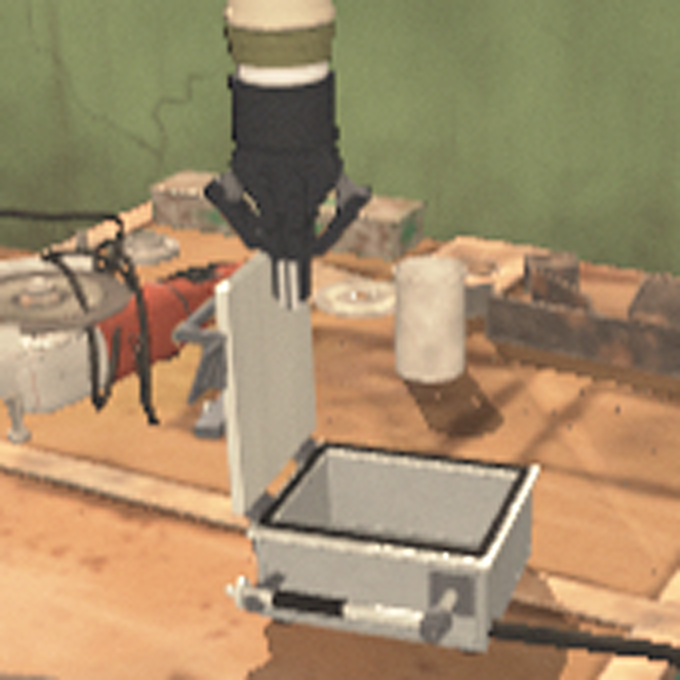

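```bash
python3 -m pendant '[[[0,0.3,0],0,1],[[0,0.3,0],0,1],[[0,0,0],0,1],[[0,-1,0],0,1],[[0,-1,0],0,1],[[0,-1,-0.5],0,1],[[0,-1,-1],0,1],[[0,0,-1],0,1],[[0,0,0],0,1]]'
python3 - <<'E'
from h import *
def L(phi,P):
    P=np.atleast_2d(P);c,s=np.cos(phi),np.sin(phi)
    return np.c_[.095-P[:,0]*c+P[:,2]*s,P[:,1],.09+P[:,0]*s+P[:,2]*c]
E_=[[.142,.118,0],[.121,.135,0],[.163,.135,0],[.187,.08,.01],[.187,-.08,.01],[.135,.049,.055],[.135,-.049,.055]]
go([.043,.118,.15],.182)
shot("side","n_s.png",180,260,130,230,7,W(q,L(1.65,E_)),2)
shot("top","n_t.png",170,310,120,250,5)
E
```

```text
clock: 19.08
tcp_pos: [0.5351, 0.0673, 0.2866]
orientation: [0.002, 0.64, 0.768, 0.001]
wrist_force: [-0.7, -0.1, 0.3]
finger_gap: -0.0002
clock 19.07 tcp [0.5351 0.0673 0.2866] box [ 1.070e-02 -1.000e-04  2.866e-01] th 1.752 F [-0.7 -0.1  0.3] gap -0.0002 q6 1.37
shift units (20mm, tool axes now): [5.91 1.58 6.83]
turn units: 14.99
```

View pics/n_s.png

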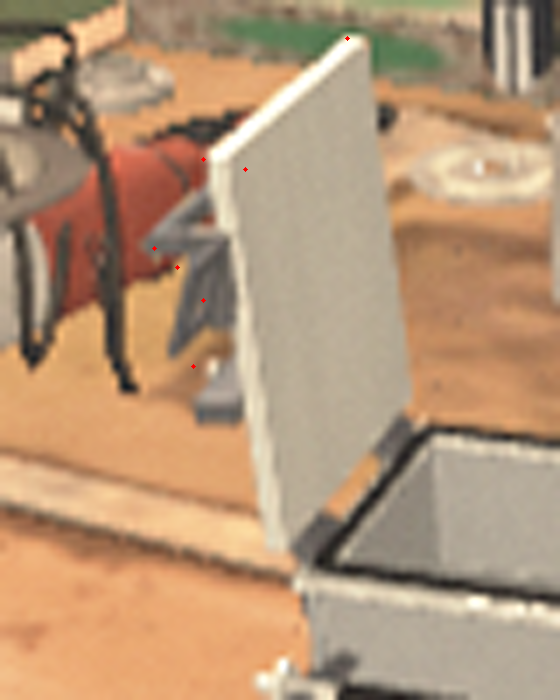

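View pics/n_t.png

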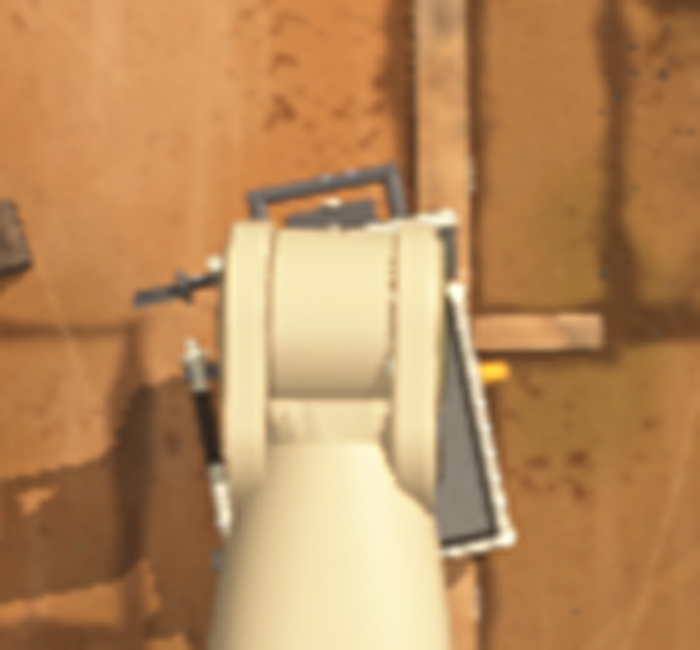

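```bash
python3 - <<'E'
from h import *
s=st()[0];p=s["tcp_pos"]
shot("side","o_s.png",120,400,0,250,2.8,[p+[0,0,z] for z in(0,.05,.1,.15,.2,.25,.3)],3)
E
```

```text
(no output)
```

View pics/o_s.png

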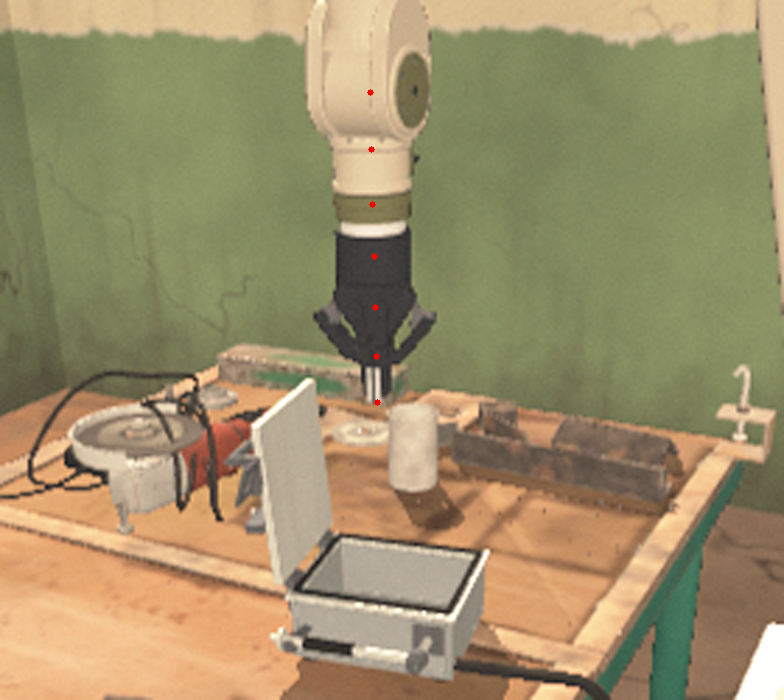

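```bash
python3 -m pendant '[[[1,0.2,0],0,1],[[1,0.2,0],0,1],[[1,0.2,0],0,1],[[1,0.2,0],0,1],[[1,0.2,0],0,1],[[0.9,0.3,0],0,1],[[0,0,0],-1,1],[[0,0,0],-1,0.6],[[0,0,0],-1,0.3],[[0,0,0],-1,0.2],[[0,0,0],-1,0.2],[[0,0,0],-1,0.2]]' 60
python3 -m pendant '[[[0,0,0],-1,0.2],[[0,0,0],-1,0.2],[[0,0,0],-1,0.2],[[0,0,0],-1,0.2],[[0,0,0],-1,0.2],[[0,0,0],-1,0.2],[[0,0,0],-1,0.2],[[0,0,0],-1,0.2],[[0,0,0],-1,0.2],[[0,0,0],0,0.2]]'
python3 - <<'E'
from h import *
go([.043,.118,.15],.182+np.pi)
E
```

```text
clock: 20.72
tcp_pos: [0.5383, 0.1887, 0.2848]
orientation: [0.0, 0.37, 0.929, -0.0]
wrist_force: [0.1, 0.4, -0.4]
finger_gap: 0.0342
clock: 21.98
tcp_pos: [0.5383, 0.1886, 0.2848]
orientation: [-0.0, -0.09, 0.996, -0.0]
wrist_force: [-0.6, -0.5, 0.7]
finger_gap: 0.034
clock 21.98 tcp [0.5383 0.1886 0.2848] box [0.0358 0.1185 0.2848] th -2.962 F [-0.6 -0.5  0.7] gap 0.0340 q6 0.02
shift units (20mm, tool axes now): [-0.36 -0.03  6.74]
turn units: -60.02
```

```bash
python3 -m pendant '[[[-0.36,0,1],0,0.2],[[0,0,1],0,0.2],[[0,0,1],0,0.2],[[0,0,1],0,0.2],[[0,0,1],0,0.2],[[0,0,1],0,0.2],[[0,0,1],0,0.2],[[0,0,0.7],0,0.2],[[0,0,0],0,0.2]]'
python3 - <<'E'
from h import *
go([.043,.118,.045],.182+np.pi)
shot("wrist","p_w.png",0,512,0,384,1.5,W(q,[[.03,.118,.055],[.043,.118,.055],[.097,.118,.055],[-.065,.118,.055]]),3)
shot("side","p_s.png",160,330,80,280,4)
E
```

```text
clock: 23.1
tcp_pos: [0.5445, 0.1893, 0.1298]
orientation: [-0.001, -0.09, 0.996, -0.0]
wrist_force: [0.3, 0.1, -0.6]
finger_gap: 0.0341
clock 23.10 tcp [0.5445 0.1893 0.1298] box [0.0421 0.1182 0.1298] th -2.962 F [ 0.3  0.1 -0.6] gap 0.0341 q6 0.02
shift units (20mm, tool axes now): [-0.06 -0.01  4.24]
turn units: -60.02
```

View pics/p_w.png

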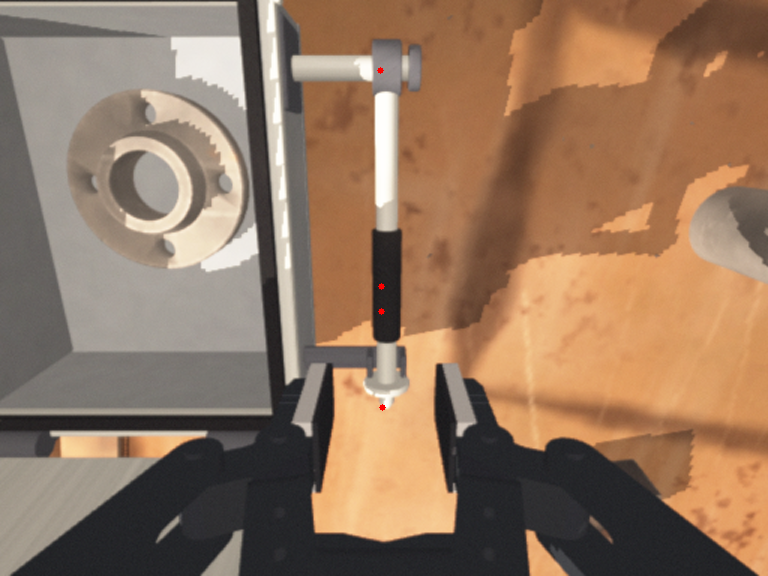

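View pics/p_s.png

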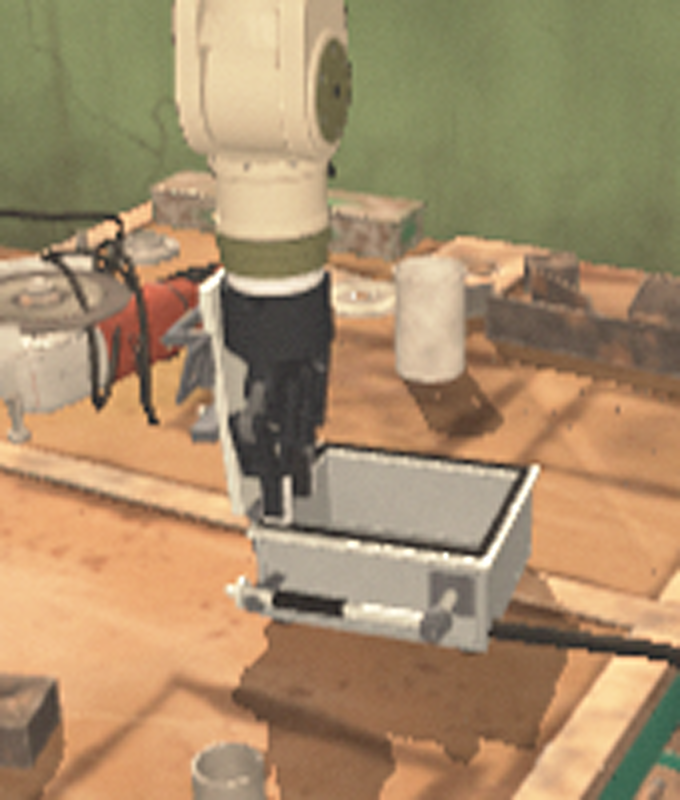

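```bash
python3 -m pendant '[[[0.05,-0.03,1],0,0.2],[[0,0,1],0,0.2],[[0,0,1],0,0.2],[[0,0,0.6],0,0.2],[[0,0,0.55],0,0.2],[[0,0,0],0,0.2]]'
python3 - <<'E'
from h import *
go([.043,.118,.046],.182+np.pi)
shot("wrist","r_w.png",0,512,0,384,1.5)
E
```

```text
clock: 23.95
tcp_pos: [0.5441, 0.1885, 0.0474]
orientation: [-0.0, -0.09, 0.996, -0.0]
wrist_force: [-0.5, 0.8, -1.0]
finger_gap: 0.0344
clock 23.95 tcp [0.5441 0.1885 0.0474] box [0.0415 0.1174 0.0474] th -2.961 F [-0.5  0.8 -1. ] gap 0.0344 q6 0.01
shift units (20mm, tool axes now): [-0.08  0.03  0.07]
turn units: -60.01
```

View pics/r_w.png

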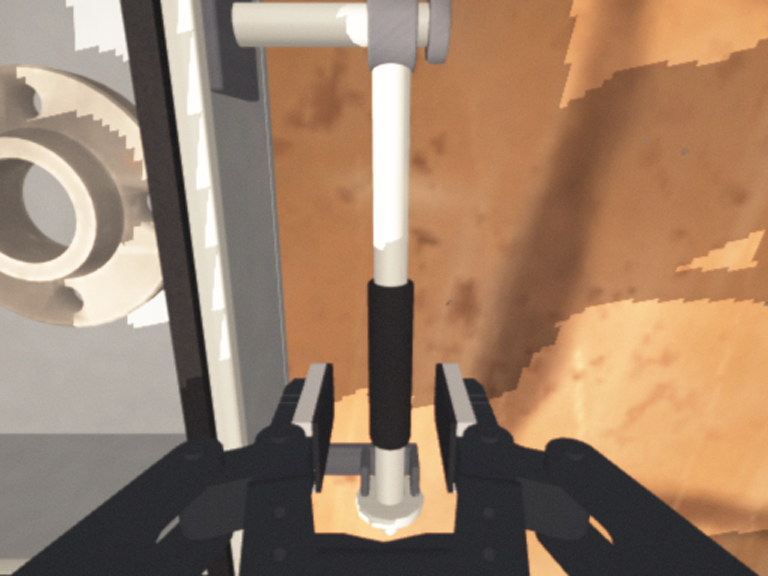

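```bash
python3 -m pendant '[[[0,0.09,0],0,0.4],[[0,0,0],0,1],[[0,0,0],0,1],[[0,0,0],0,1],[[0,0,0],0,1]]' 50
python3 - <<'E'
from h import *
go([.043,.118,.046],.182+np.pi)
s=st()[0]
f=np.arange(0,1.31,.1);d=.1065
p=d*np.c_[np.cos(f),np.sin(f)]
print(np.c_[f[1:],-np.diff(p[:,0])/.02,-np.diff(p[:,1])/.02].round(2).tolist())
E
```

```text
clock: 24.62
tcp_pos: [0.5445, 0.1905, 0.0486]
orientation: [0.001, -0.09, 0.996, 0.0]
wrist_force: [-0.8, 1.3, 5.2]
finger_gap: 0.0116
clock 24.62 tcp [0.5445 0.1905 0.0486] box [0.0423 0.1193 0.0486] th -2.961 F [-0.8  1.3  5.2] gap 0.0116 q6 0.02
shift units (20mm, tool axes now): [-0.03 -0.07  0.13]
turn units: -60.01
[[0.1, 0.03, -0.53], [0.2, 0.08, -0.53], [0.3, 0.13, -0.52], [0.4, 0.18, -0.5], [0.5, 0.23, -0.48], [0.6, 0.28, -0.45], [0.7, 0.32, -0.42], [0.8, 0.36, -0.39], [0.9, 0.4, -0.35], [1.0, 0.43, -0.31], [1.1, 0.46, -0.26], [1.2, 0.49, -0.22], [1.3, 0.51, -0.17]]
```

```bash
python3 -m pendant '[[[0.03,0,-0.53],0,1],[[0.08,0,-0.53],0,1],[[0.13,0,-0.52],0,1],[[0.18,0,-0.5],0,1],[[0.23,0,-0.48],0,1],[[0.28,0,-0.45],0,1],[[0.32,0,-0.42],0,1],[[0.36,0,-0.39],0,1],[[0,0,0],0,1]]'
python3 - <<'E'
from h import *
go([-.065+.1065*np.cos(1.15),.118,.046],.182+np.pi)
shot("wrist","s_w.png",0,512,0,384,1.5);shot("side","s_s.png",160,330,80,280,4)
E
```

```text
clock: 25.75
tcp_pos: [0.5134, 0.1847, 0.1259]
orientation: [0.002, -0.09, 0.996, 0.0]
wrist_force: [0.2, 0.1, -0.4]
finger_gap: 0.0004
clock 25.75 tcp [0.5134 0.1847 0.1259] box [0.0106 0.1192 0.1259] th -2.961 F [ 0.2  0.1 -0.4] gap 0.0004 q6 0.02
shift units (20mm, tool axes now): [ 1.62 -0.06  3.99]
turn units: -60.01
```

View pics/s_w.png

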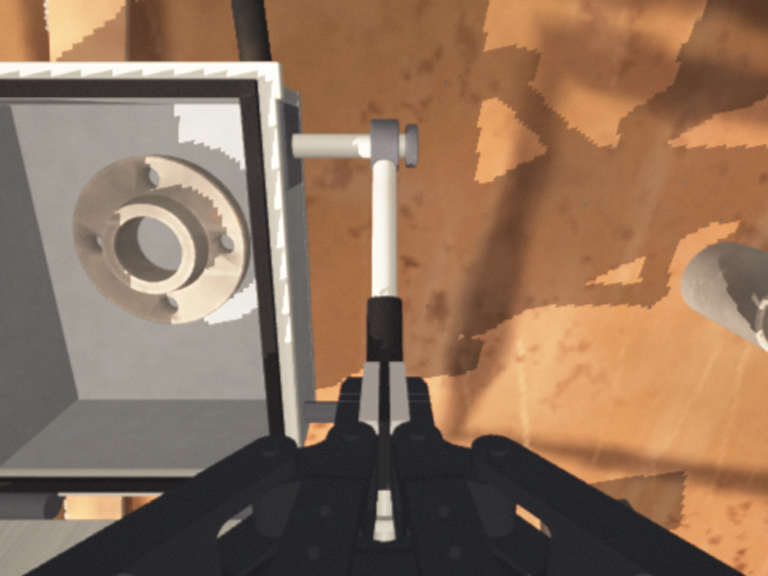

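View pics/s_s.png

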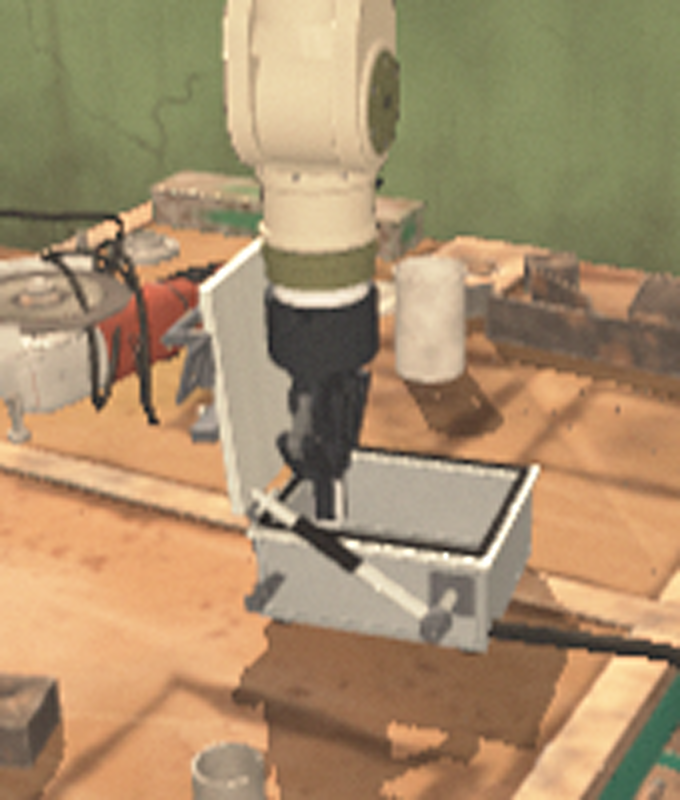

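```bash
python3 - <<'E'
from h import *
r=env.read_camera("side")
for a in np.arange(.3,.9,.1):
    print(round(a,2),(proj(r,W(q,[[-.065+.162*np.cos(a),.118,.055+.162*np.sin(a)]]))[0]).round(1))
print("obs tip",np.array([256,493])/4+[160,80])
E
```

```text
0.3 [217.  213.7]
0.4 [218.5 209.4]
0.5 [220.4 205.2]
0.6 [222.9 201.3]
0.7 [225.9 197.7]
0.8 [229.3 194.4]
0.9 [233.2 191.5]
obs tip [224.   203.25]
```

```bash
python3 -m pendant '[[[0,-0.03,0],0,0.2],[[-0.3,0,0],0,0.2],[[-0.34,0,0],0,0.2],[[0,0,0],0,0.2],[[0,0,0.5],0,0.2],[[0,0,0.5],0,0.2],[[0,0,0.45],0,0.2],[[0,0,0],0,0.2]]' 50
python3 - <<'E'
from h import *
go([.0234,.118,.097],.182+np.pi)
shot("wrist","t_w.png",0,512,0,384,1.5);shot("side","t_s.png",160,330,80,280,4)
E
```

```text
clock: 26.9
tcp_pos: [0.524, 0.1861, 0.094]
orientation: [-0.001, -0.09, 0.996, -0.0]
wrist_force: [0.4, 0.2, 0.4]
finger_gap: 0.0342
clock 26.90 tcp [0.524  0.1861 0.094 ] box [0.0214 0.1187 0.094 ] th -2.961 F [0.4 0.2 0.4] gap 0.0342 q6 0.02
shift units (20mm, tool axes now): [-0.1  -0.03 -0.15]
turn units: -60.01
```

View pics/t_w.png

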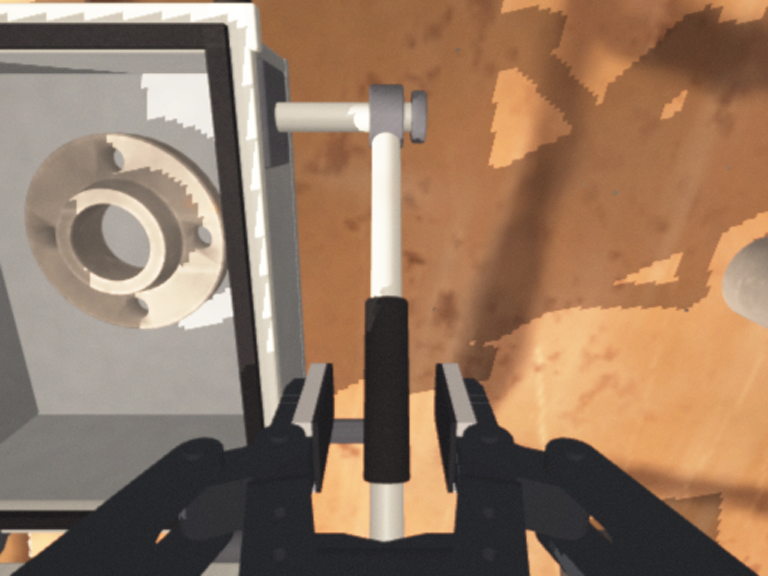

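View pics/t_s.png

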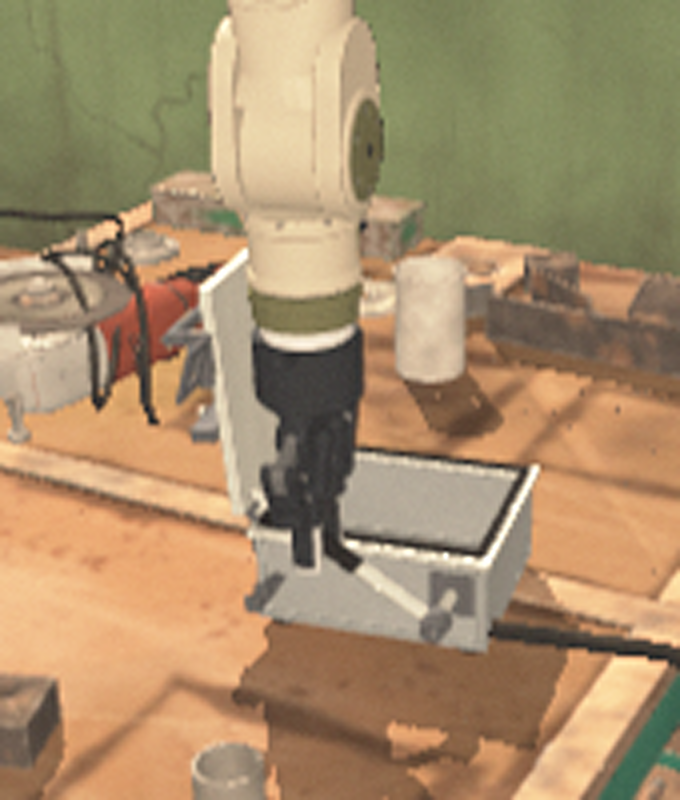

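```bash
python3 -m pendant '[[[0,0,0],0,0.6],[[0,0,0],0,1],[[0,0,0],0,1],[[0,0,0],0,1],[[0,0,0],0,1],[[0.3,0,-0.42],0,1],[[0.34,0,-0.39],0,1],[[0.38,0,-0.355],0,1],[[0.41,0,-0.315],0,1],[[0,0,0],0,1]]' 80
python3 - <<'E'
from h import *
go([-.065+.1065*np.cos(1.15),.118,.046],.182+np.pi)
shot("side","u_s.png",160,330,80,280,4);shot("wrist","u_w.png",0,512,0,384,1.5)
E
```

```text
clock: 28.25
tcp_pos: [0.4905, 0.1807, 0.1219]
orientation: [-0.006, -0.09, 0.996, 0.0]
wrist_force: [-7.9, 4.8, -6.7]
finger_gap: 0.0108
clock 28.25 tcp [0.4905 0.1807 0.1219] box [-0.0126  0.1194  0.1219] th -2.961 F [-7.9  4.8 -6.7] gap 0.0108 q6 0.02
shift units (20mm, tool axes now): [ 0.4  -0.08  3.8 ]
turn units: -60.01
```

View pics/u_s.png

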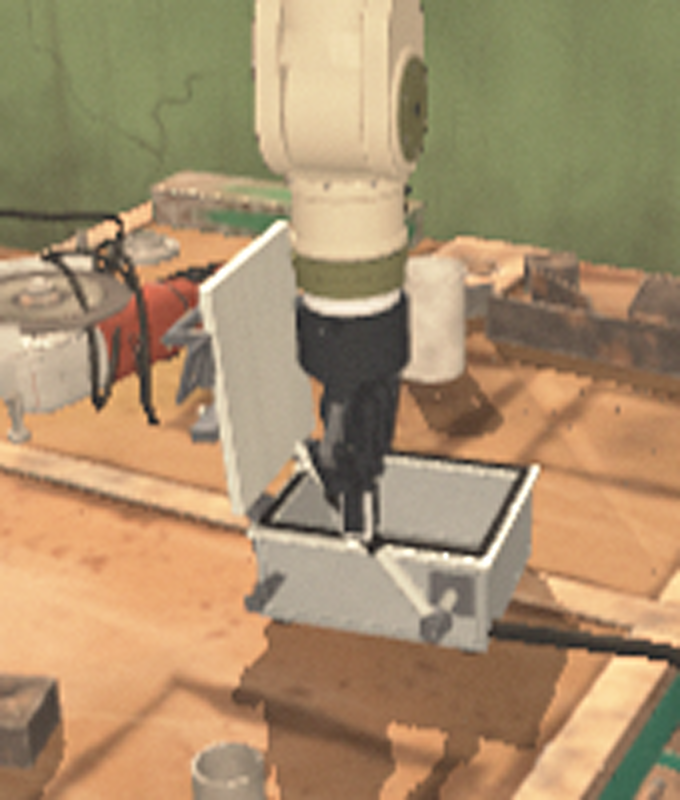

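View pics/u_w.png

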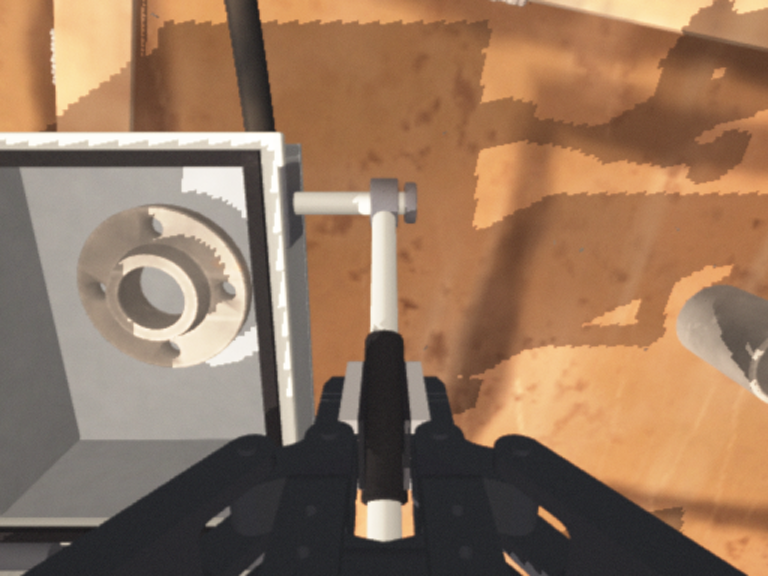

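```bash
python3 -m pendant '[[[0.43,0,-0.29],0,1],[[0,0,0],0,1]]' 60
python3 -m pendant '[[[0.4,0,-0.22],0,1],[[0,0,0],0,1]]'
python3 - <<'E'
from h import *
go([-.065+.1065*np.cos(1.15),.118,.046],.182+np.pi)
shot("side","v_s.png",160,330,80,280,4)
r=env.read_camera("side")
for a in np.arange(.9,1.25,.05):
    print(round(a,2),((proj(r,W(q,[[-.065+.162*np.cos(a),.118,.055+.162*np.sin(a)]]))[0]-[160,80])*4).round(0))
E
```

```text
clock: 28.6
tcp_pos: [0.4805, 0.1787, 0.1264]
orientation: [-0.008, -0.09, 0.996, -0.0]
wrist_force: [-10.0, 5.7, -11.1]
finger_gap: 0.0108
clock: 28.85
tcp_pos: [0.4717, 0.1772, 0.1298]
orientation: [-0.009, -0.09, 0.996, -0.0]
wrist_force: [-10.1, 4.7, -16.0]
finger_gap: 0.0092
clock 28.85 tcp [0.4717 0.1772 0.1298] box [-0.0317  0.1194  0.1298] th -2.960 F [-10.1   4.7 -16. ] gap 0.0092 q6 0.02
shift units (20mm, tool axes now): [-0.59 -0.07  4.18]
turn units: -60.01
0.9 [293. 446.]
0.95 [301. 441.]
1.0 [310. 436.]
1.05 [319. 432.]
1.1 [329. 428.]
1.15 [339. 424.]
1.2 [349. 421.]
```

View pics/v_s.png

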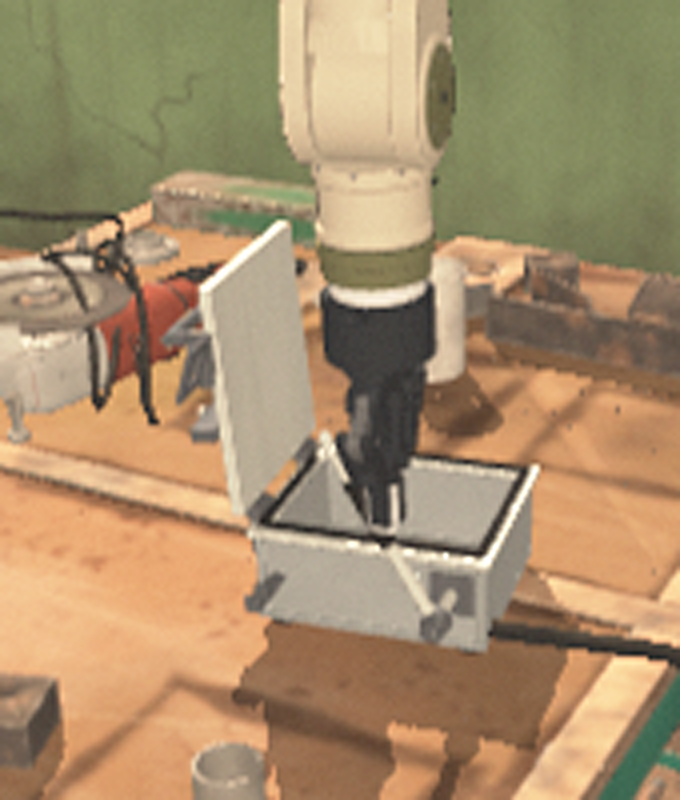

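```bash
python3 - <<'E'
from h import *
shot("wrist","w_w.png",0,512,0,384,1.5)
P=[]
for a in(1.05,1.15):
    P+=[[-.065+d*np.cos(a),.118,.055+d*np.sin(a)] for d in(.03,.06,.15,.162)]
shot("side","w_s.png",215,285,170,250,9,W(q,P),2)
E
```

```text
(no output)
```

View pics/w_w.png

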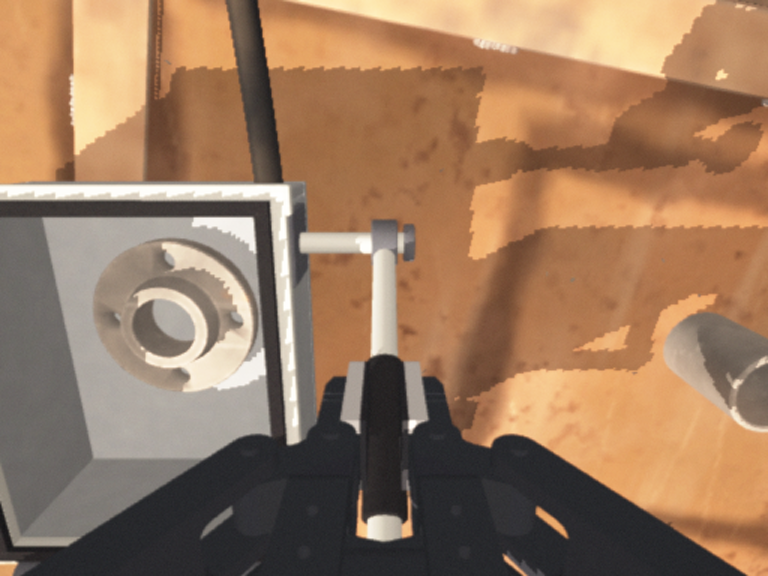

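View pics/w_s.png

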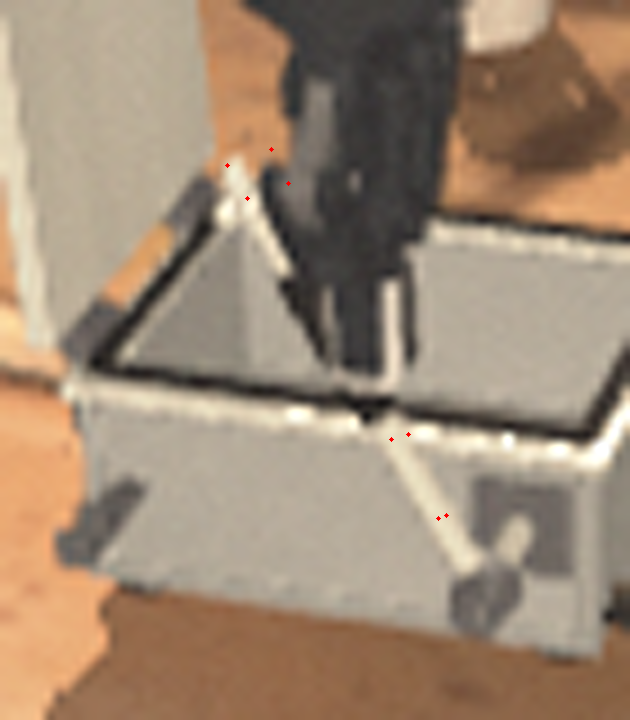

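```bash
python3 -m pendant '[[[0,0,0],0,0.3],[[0,0,0],0,0.3],[[0,0,-1],0,0.3],[[0,0,-1],0,0.3],[[0,0,-1],0,0.3],[[0,0,-1],0,0.3],[[0,0,-1],0,0.3],[[0,0,-1],0,0.6],[[0,0,-1],0,1],[[-1,0,0],0,1],[[-1,0,0],0,1],[[-1,0,0],0,1]]' 60
python3 - <<'E'
from h import *
go([.045,.118,.165],.182+np.pi)
shot("side","x_s.png",160,330,80,280,4);shot("top","x_t.png",170,310,120,250,5)
E
```

```text
clock: 30.55
tcp_pos: [0.5412, 0.1886, 0.2764]
orientation: [0.002, -0.09, 0.996, -0.0]
wrist_force: [-0.1, -0.7, -0.3]
finger_gap: -0.0003
clock 30.55 tcp [0.5412 0.1886 0.2764] box [0.0387 0.118  0.2764] th -2.961 F [-0.1 -0.7 -0.3] gap -0.0003 q6 0.02
shift units (20mm, tool axes now): [-0.3   0.01  5.57]
turn units: -60.02
```

View pics/x_s.png

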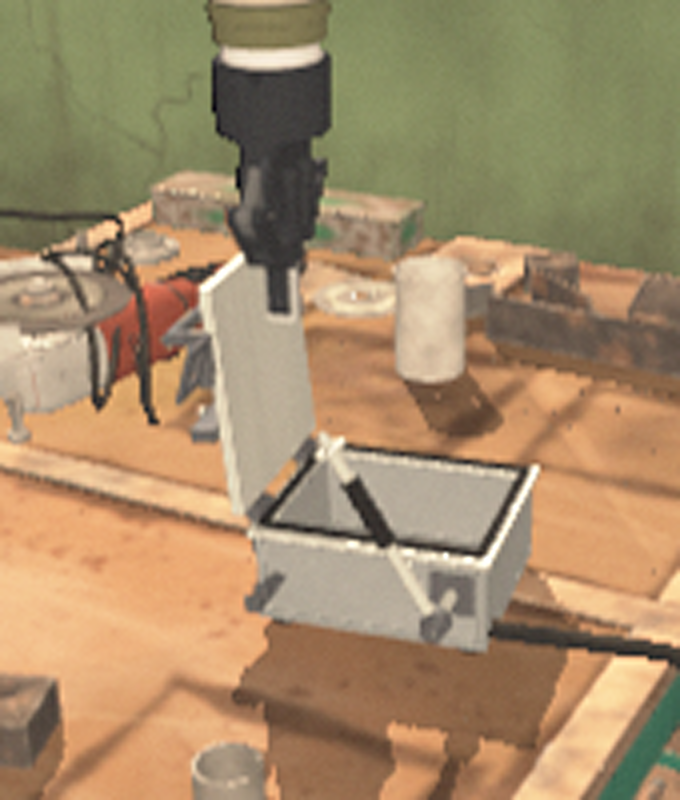

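```bash
python3 -m pendant '[[[-0.3,0,1],0,1],[[0,0,1],0,1],[[0,0,1],0,1],[[0,0,1],0,1],[[0,0,1],0,1],[[0,0,0.4],0,1],[[0.3,0,0],0,1],[[0.3,0,0],0,1],[[0.3,0,0],0,1],[[0,0,0],0,1]]'
python3 - <<'E'
from h import *
go([.0183,.118,.165],.182+np.pi)
shot("side","y_s.png",160,330,80,280,4)
E
```

```text
clock: 31.9
tcp_pos: [0.5281, 0.1869, 0.1682]
orientation: [0.001, -0.09, 0.996, 0.0]
wrist_force: [1.4, -0.8, 1.1]
finger_gap: 0.0001
clock 31.90 tcp [0.5281 0.1869 0.1682] box [0.0255 0.1187 0.1682] th -2.961 F [ 1.4 -0.8  1.1] gap 0.0001 q6 0.02
shift units (20mm, tool axes now): [ 0.36 -0.04  0.16]
turn units: -60.01
```

View pics/y_s.png

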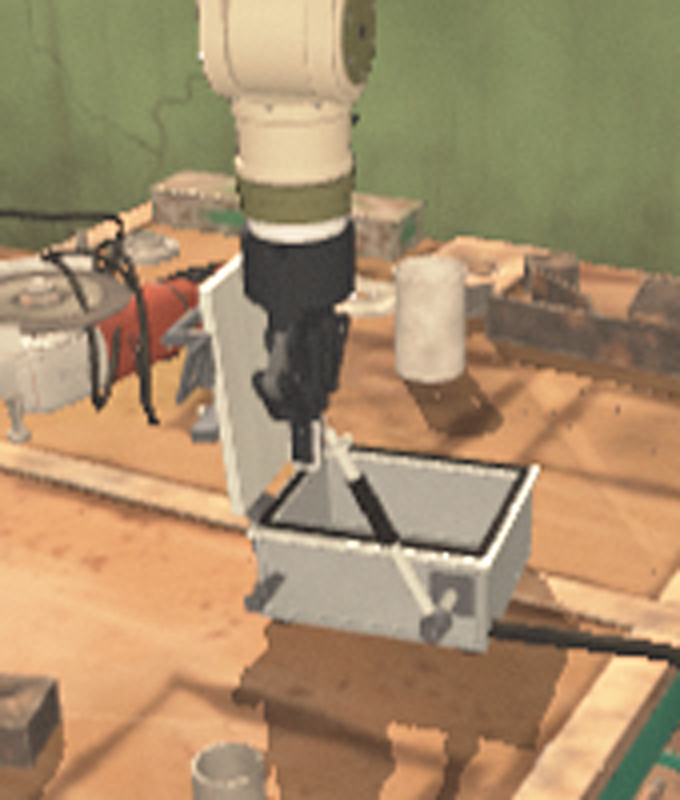

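Fingers now touch the collar from behind; pushing on to the stop in small steps.

```bash
python3 -m pendant '[[[0.3,0,0],0,1],[[0.25,0,0],0,1],[[0,0,0],0,1]]'
python3 -m pendant '[[[0.2,0,0],0,1],[[0,0,0],0,1]]'
python3 -m pendant '[[[0.15,0,0],0,1],[[0,0,0],0,1]]'
```

```text
clock: 32.33
tcp_pos: [0.5189, 0.1851, 0.1675]
orientation: [0.002, -0.09, 0.996, 0.0]
wrist_force: [7.1, 2.1, -1.4]
finger_gap: 0.0003
clock: 32.58
tcp_pos: [0.5184, 0.185, 0.168]
orientation: [0.005, -0.09, 0.996, 0.001]
wrist_force: [17.0, 2.5, -6.1]
finger_gap: 0.0001
clock: 32.83
tcp_pos: [0.518, 0.1849, 0.1683]
orientation: [0.008, -0.09, 0.996, 0.001]
wrist_force: [22.6, 4.5, -9.9]
finger_gap: -0.0
```

```bash
python3 -m pendant '[[[-0.8,0,0],0,1],[[0,0,-1],0,1],[[0,0,-1],0,1],[[0,0,-1],0,1],[[0,0,-1],0,1],[[0,0,-1],0,1],[[0,0,-1],0,1],[[0,0,-1],0,1],[[0,0,-1],0,1],[[0,0,0],0,1]]'
python3 - <<'E'
from h import *
go([.15,0,.33],1.752)
shot("side","z_s.png",160,330,80,280,4)
r=env.read_camera("side")
for a in (1.0,1.05,1.1,1.15,1.2):
    print(round(a,2),((proj(r,W(q,[[-.065+.162*np.cos(a),.118,.055+.162*np.sin(a)]]))[0]-[160,80])*4).round(0))
E
```

```text
clock: 34.08
tcp_pos: [0.5257, 0.1865, 0.3279]
orientation: [0.0, -0.09, 0.996, 0.0]
wrist_force: [0.4, 0.3, -0.6]
finger_gap: -0.0001
clock 34.08 tcp [0.5257 0.1865 0.3279] box [0.0231 0.1188 0.3279] th -2.961 F [ 0.4  0.3 -0.6] gap -0.0001 q6 0.02
shift units (20mm, tool axes now): [-6.35 -5.93 -0.1 ]
turn units: -45.0
1.0 [310. 436.]
1.05 [319. 432.]
1.1 [329. 428.]
1.15 [339. 424.]
1.2 [349. 421.]
```

View pics/z_s.png

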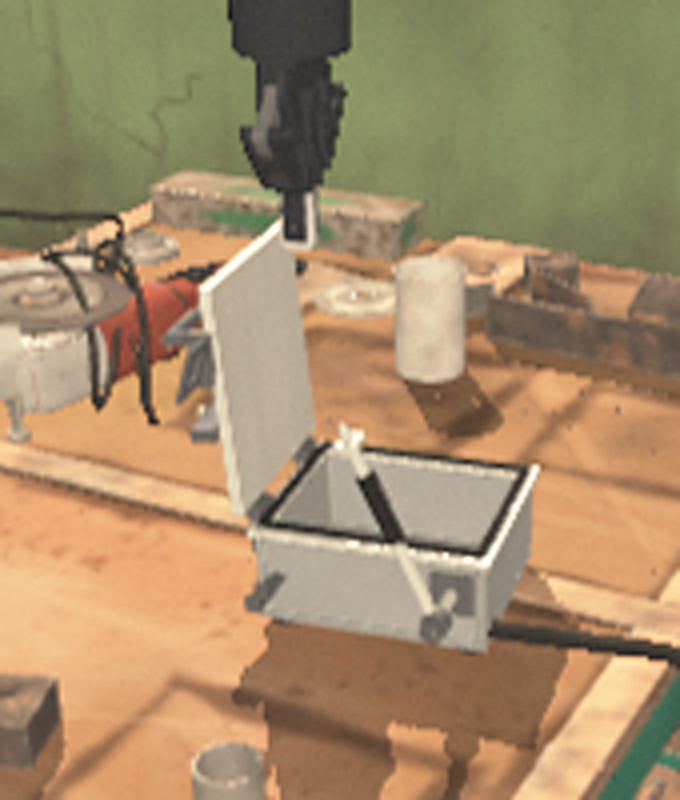

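```bash
python3 -m pendant '[[[-0.9,-0.85,0],0,1],[[-0.9,-0.85,0],0,1],[[-0.9,-0.85,0],0,1],[[-0.9,-0.85,0],0,1],[[-0.9,-0.85,0],0,1],[[-0.9,-0.85,0],0,1],[[-0.9,-0.85,0],0,1],[[0,0,0],1,1],[[0,0,0],1,1],[[0,0,0],1,1],[[0,0,0],1,1],[[0,0,0],1,1]]'
python3 -m pendant '[[[0,0,0],1,1],[[0,0,0],1,1],[[0,0,0],1,1],[[0,0,0],1,1],[[0,0,0],1,1],[[0,0,0],1,1],[[0,0,0],1,1],[[0,0,0],1,1],[[0,0,0],1,1],[[0,0,0],1,1],[[0,0,0],0,1]]'
python3 - <<'E'
from h import *
go([.15,0,.25],1.752)
shot("side","A_s.png",160,330,80,280,4)
E
```

```text
clock: 35.67
tcp_pos: [0.6706, 0.092, 0.3252]
orientation: [-0.002, 0.172, 0.985, -0.0]
wrist_force: [0.2, 0.0, -0.6]
finger_gap: -0.0001
clock: 37.05
tcp_pos: [0.6706, 0.092, 0.3255]
orientation: [-0.001, 0.64, 0.768, -0.001]
wrist_force: [0.5, 0.2, -0.4]
finger_gap: 0.0002
clock 37.05 tcp [0.6706 0.092  0.3255] box [ 0.1485 -0.0004  0.3255] th 1.753 F [ 0.5  0.2 -0.4] gap 0.0002 q6 1.41
shift units (20mm, tool axes now): [0.02 0.08 3.77]
turn units: 0.01
```

View pics/A_s.png

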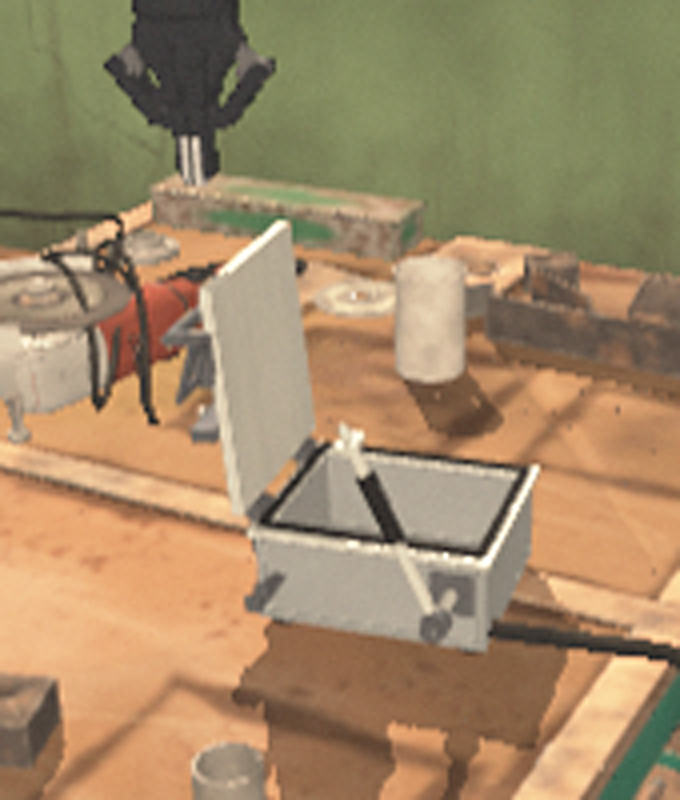

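```bash
python3 -m pendant '[[[0,0,1],0,1],[[0,0,1],0,1],[[0,0,1],0,1],[[0,0,0.6],0,1],[[0,-0.6,0],0,1],[[0,-0.5,0],0,1],[[0,-0.5,0],0,1],[[0,-0.5,0],0,1],[[0,0,0],0,1]]'
python3 - <<'E'
from h import *
go([.066,0,.253],1.752)
E
python3 -m pendant '[[[0,-0.5,0],0,1],[[0,-0.5,0],0,1],[[0,-0.5,0],0,1],[[0,-0.5,0],0,1],[[0,0,0],0,1]]'
python3 - <<'E'
from h import *
go([.066,0,.253],1.752)
shot("side","B_s.png",160,330,80,280,4)
E
```

```text
clock: 38.22
tcp_pos: [0.6288, 0.0843, 0.2557]
orientation: [0.0, 0.64, 0.768, -0.0]
wrist_force: [-0.4, -0.4, -0.4]
finger_gap: 0.0001
clock 38.23 tcp [0.6288 0.0843 0.2557] box [ 0.106  -0.0004  0.2557] th 1.752 F [-0.4 -0.4 -0.4] gap 0.0001 q6 1.40
shift units (20mm, tool axes now): [ 0.02 -2.    0.14]
turn units: -0.0
clock: 38.85
tcp_pos: [0.589, 0.0771, 0.2554]
orientation: [-0.0, 0.64, 0.768, -0.001]
wrist_force: [0.1, -0.5, 0.2]
finger_gap: -0.0001
clock 38.85 tcp [0.589  0.0771 0.2554] box [ 0.0655 -0.0003  0.2554] th 1.751 F [ 0.1 -0.5  0.2] gap -0.0001 q6 1.39
shift units (20mm, tool axes now): [0.02 0.02 0.12]
turn units: -0.01
```

View pics/B_s.png

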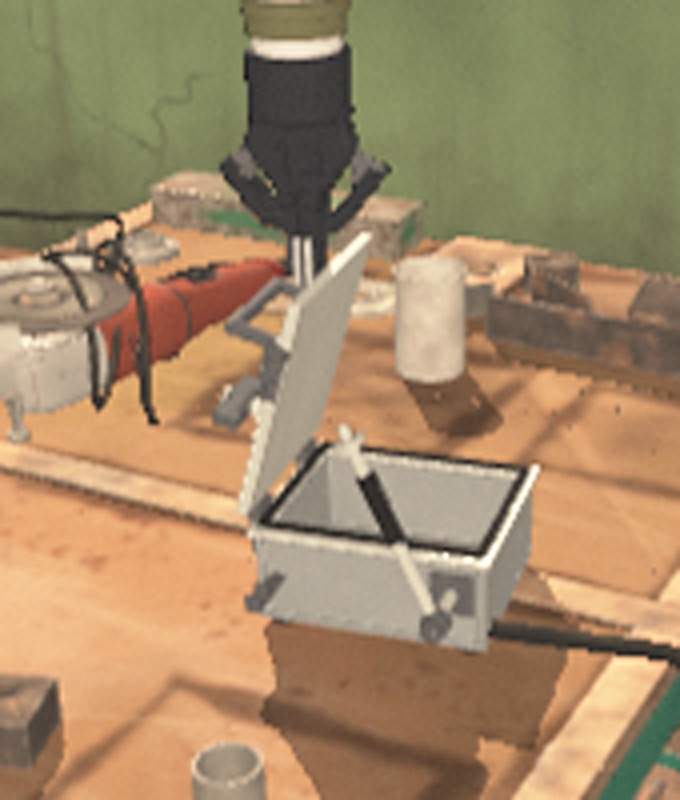

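```bash
python3 -m pendant '[[[0,0.1,-1],0,1],[[0,0,-1],0,1],[[0,0,-0.5],0,0.6],[[0,0.9,0],0,0.3],[[0,0.95,0],0,0.3],[[0,0,0],0,0.3]]'
python3 - <<'E'
from h import *
def L(phi,P):
    P=np.atleast_2d(P);c,s=np.cos(phi),np.sin(phi)
    return np.c_[.095-P[:,0]*c+P[:,2]*s,P[:,1],.09+P[:,0]*s+P[:,2]*c]
go([.105,0,.2355-.0135],1.752)
P=np.vstack([L(a,[[.135,.045,.055],[.187,.08,.01],[.187,-.08,.01]]) for a in(1.2,1.25,1.3)])
shot("side","C_s.png",205,275,130,200,10,W(q,P),3)
shot("wrist","C_w.png",0,512,0,384,1.5,W(q,np.vstack([L(a,[[.135,.0,.055]]) for a in(1.2,1.25,1.3)])),3)
E
```

```text
clock: 39.65
tcp_pos: [0.6293, 0.0843, 0.3038]
orientation: [-0.001, 0.64, 0.768, -0.001]
wrist_force: [-0.5, -0.7, -0.3]
finger_gap: 0.0296
clock 39.65 tcp [0.6293 0.0843 0.3038] box [ 0.1064 -0.0005  0.3038] th 1.752 F [-0.5 -0.7 -0.3] gap 0.0296 q6 1.40
shift units (20mm, tool axes now): [ 0.02 -0.06  4.09]
turn units: -0.0
```

View pics/C_s.png

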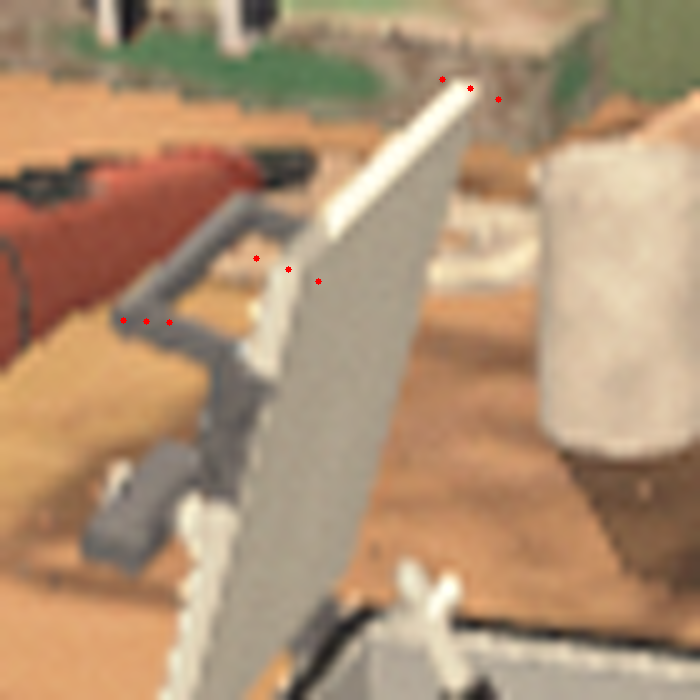

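View pics/C_w.png

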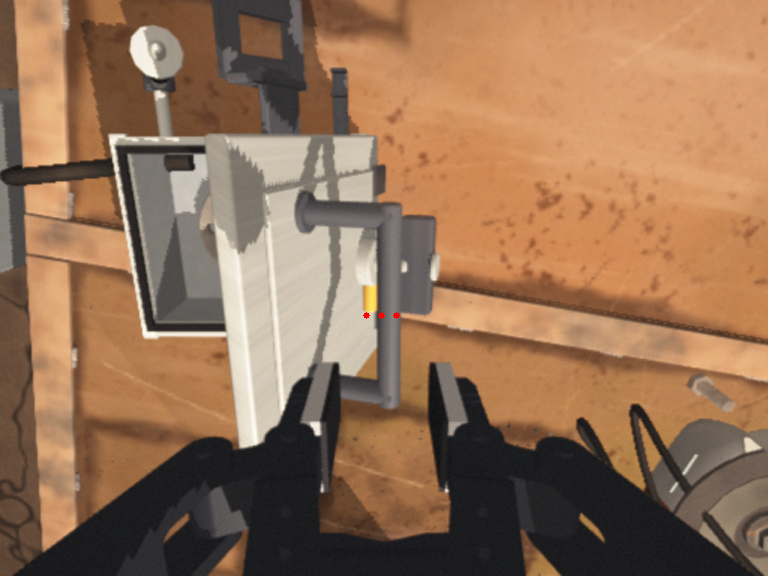

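```bash
python3 -m pendant '[[[0,0.12,1],0,0.3],[[0,0,1],0,0.3],[[0,0,1],0,0.3],[[0,0,1],0,0.3],[[0,0,0.1],0,0.3],[[0,0,0],0,0.7],[[0,0,0],0,1],[[0,0,0],0,1],[[0,0,0],0,1]]' 60
python3 - <<'E'
from h import *
go([.109,0,.2217],1.752)
p=m0(st()[0]["tcp_pos"])+[0,0,.0135];ph=np.arctan2(p[2]-.09,.095-p[0])-.387;print("phi",ph)
f=np.r_[ph,np.arange(1.2,.71,-.05)];a=f+.387
p=.1458*np.c_[-np.cos(a),np.sin(a)]
print(np.c_[f[1:],np.diff(p[:,0])/.02,-np.diff(p[:,1])/.02].round(2).tolist())
shot("wrist","D_w.png",0,512,0,384,1.5)
E
```

```text
clock: 40.88
tcp_pos: [0.6311, 0.0847, 0.2241]
orientation: [0.0, 0.64, 0.768, 0.0]
wrist_force: [-3.5, 0.3, 5.6]
finger_gap: 0.0096
clock 40.88 tcp [0.6311 0.0847 0.2241] box [ 0.1083 -0.0004  0.2241] th 1.752 F [-3.5  0.3  5.6] gap 0.0096 q6 1.40
shift units (20mm, tool axes now): [0.02 0.03 0.12]
turn units: -0.0
phi 1.273839546925439
[[1.2, -0.54, -0.03], [1.15, -0.36, 0.0], [1.1, -0.36, 0.02], [1.05, -0.36, 0.04], [1.0, -0.36, 0.06], [0.95, -0.36, 0.08], [0.9, -0.35, 0.09], [0.85, -0.35, 0.11], [0.8, -0.34, 0.13], [0.75, -0.33, 0.14]]
```

View pics/D_w.png

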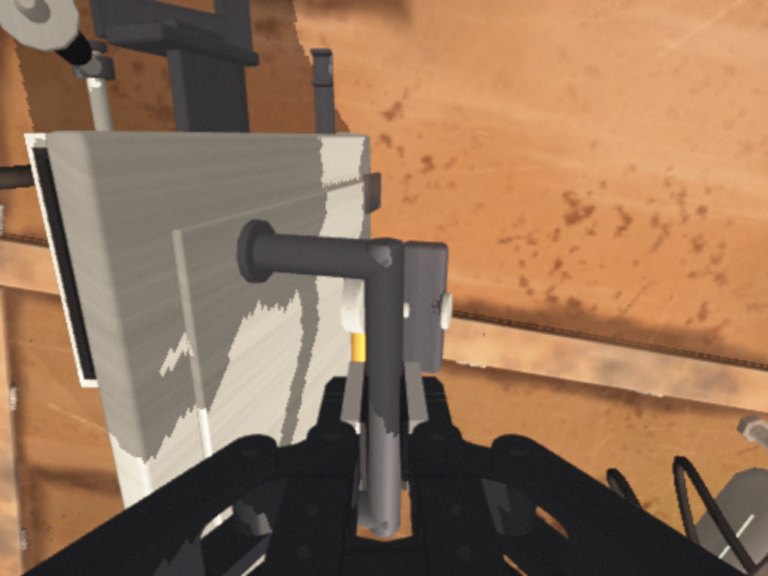

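```bash
python3 -m pendant '[[[0,-0.54,-0.03],0,1],[[0,-0.36,0],0,1],[[0,-0.36,0.02],0,1],[[0,-0.36,0.04],0,1],[[0,-0.36,0.06],0,1],[[0,-0.36,0.08],0,1],[[0,0,0],0,1]]'
cat >> h.py <<'E'
def L(phi,P):
    P=np.atleast_2d(P);c,s=np.cos(phi),np.sin(phi)
    return np.c_[.095-P[:,0]*c+P[:,2]*s,P[:,1],.09+P[:,0]*s+P[:,2]*c]
def phi(off=.0135):
    p=m0(st()[0]["tcp_pos"])+[0,0,off];return np.arctan2(p[2]-.09,.095-p[0])-.387,np.hypot(p[2]-.09,.095-p[0])
E
python3 - <<'E'
from h import *
go([.095-.1458*np.cos(1.187),0,.09+.1458*np.sin(1.187)-.0135],1.752);print(phi())
shot("side","E_s.png",200,290,130,240,7);shot("wrist","E_w.png",0,512,0,384,1.5)
E
```

```text
clock: 41.8
tcp_pos: [0.5872, 0.0766, 0.2219]
orientation: [0.002, 0.64, 0.768, 0.002]
wrist_force: [2.6, 1.7, 7.7]
finger_gap: 0.0093
clock 41.80 tcp [0.5872 0.0766 0.2219] box [ 0.0636 -0.0004  0.2219] th 1.752 F [2.6 1.7 7.7] gap 0.0093 q6 1.38
shift units (20mm, tool axes now): [ 0.02 -1.17  0.5 ]
turn units: -0.0
(np.float64(0.9714327512503667), np.float64(0.14874536903741073))
```

View pics/E_s.png

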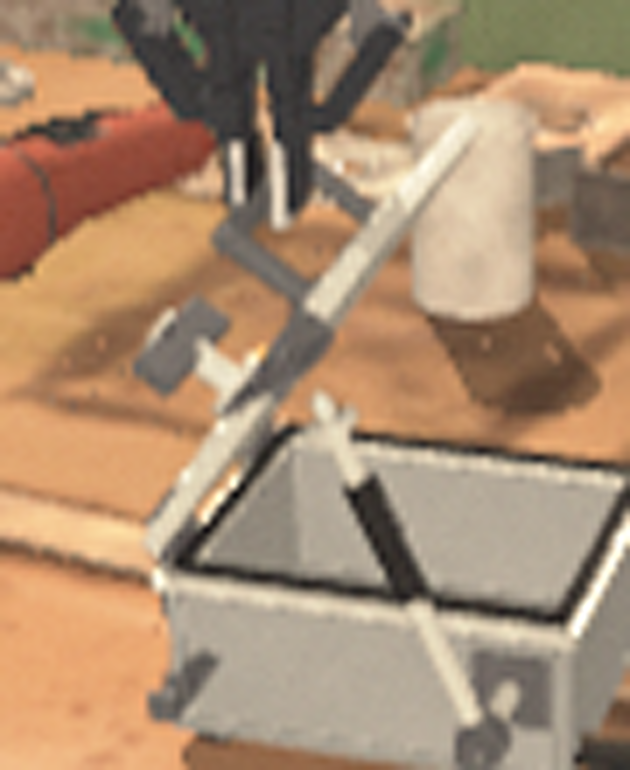

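View pics/E_w.png

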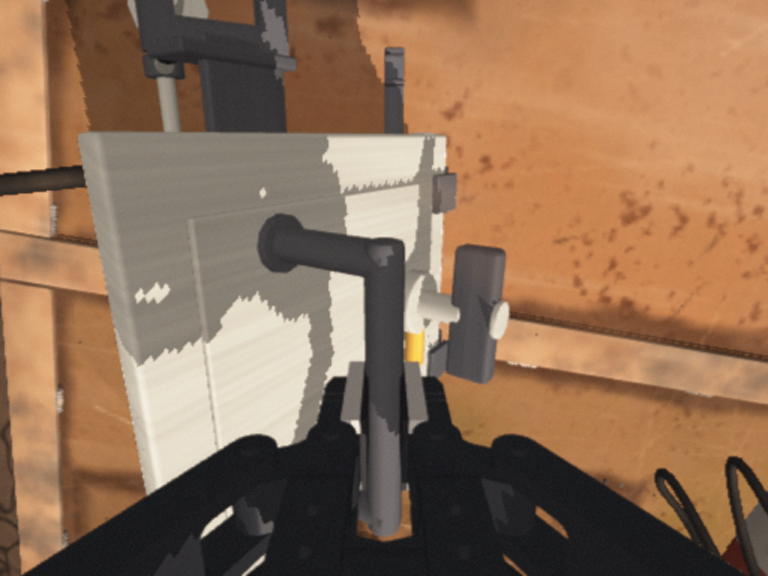

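```bash
python3 -m pendant '[[[0,-0.3,0.1],0,1],[[0,-0.3,0.12],0,1],[[0,-0.3,0.13],0,1],[[0,0,0],0,1]]'
python3 - <<'E'
from h import *
go([.095-.1458*np.cos(1.187),0,.09+.1458*np.sin(1.187)-.0135],1.752);print(phi())
shot("side","F_s.png",200,290,130,240,7);shot("wrist","F_w.png",50,250,0,130,4)
E
```

```text
clock: 42.4
tcp_pos: [0.5691, 0.0733, 0.216]
orientation: [0.003, 0.64, 0.768, 0.002]
wrist_force: [-2.4, 0.6, 13.6]
finger_gap: 0.0095
clock 42.40 tcp [0.5691 0.0733 0.216 ] box [ 0.0453 -0.0004  0.216 ] th 1.752 F [-2.4  0.6 13.6] gap 0.0095 q6 1.38
shift units (20mm, tool axes now): [ 0.02 -0.25  0.22]
turn units: -0.0
(np.float64(0.8417922527087747), np.float64(0.1481175242124568))
```

View pics/F_s.png

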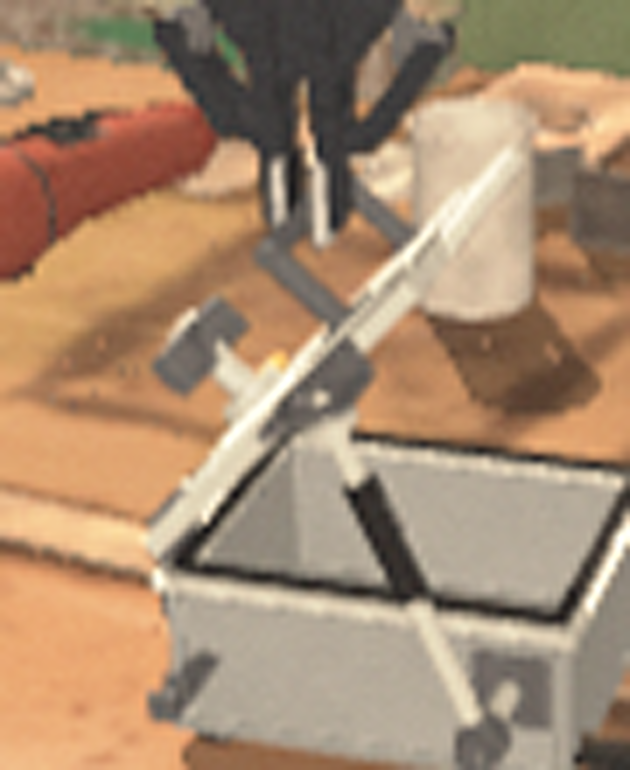

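View pics/F_w.png

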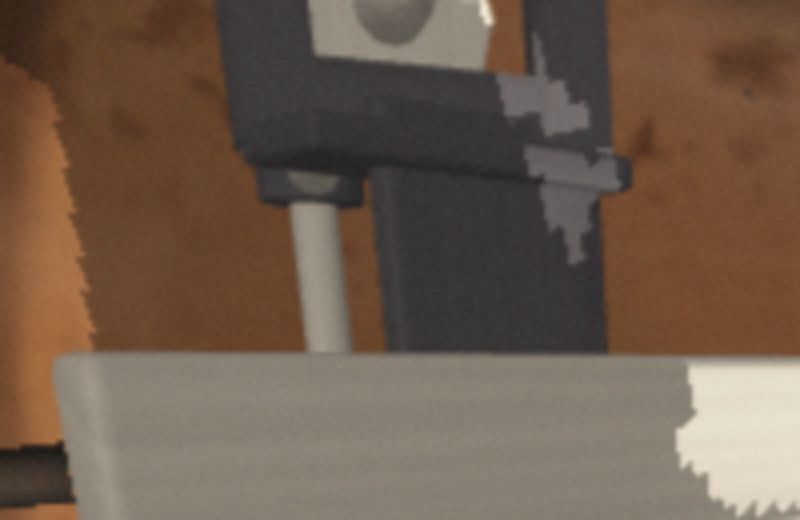

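```bash
python3 -m pendant '[[[0,-0.15,0.1],0,1],[[0,0,0],0,1]]'
python3 -m pendant '[[[0,-0.1,0.08],0,1],[[0,0,0],0,1]]'
python3 -m pendant '[[[0,-0.08,0.08],0,1],[[0,0,0],0,1]]'
python3 - <<'E'
from h import *
print(phi())
shot("side","G_s.png",200,290,130,240,7)
E
```

```text
clock: 42.75
tcp_pos: [0.5669, 0.0729, 0.2152]
orientation: [0.003, 0.64, 0.768, 0.003]
wrist_force: [-1.9, 1.4, 17.7]
finger_gap: 0.0095
clock: 43.0
tcp_pos: [0.5653, 0.0726, 0.2145]
orientation: [0.004, 0.64, 0.768, 0.004]
wrist_force: [-4.1, 0.9, 23.0]
finger_gap: 0.0097
clock: 43.25
tcp_pos: [0.5634, 0.0722, 0.2131]
orientation: [0.004, 0.64, 0.768, 0.003]
wrist_force: [-4.1, 0.8, 26.1]
finger_gap: 0.0097
(np.float64(0.7974358973265412), np.float64(0.1474998683674093))
```

View pics/G_s.png

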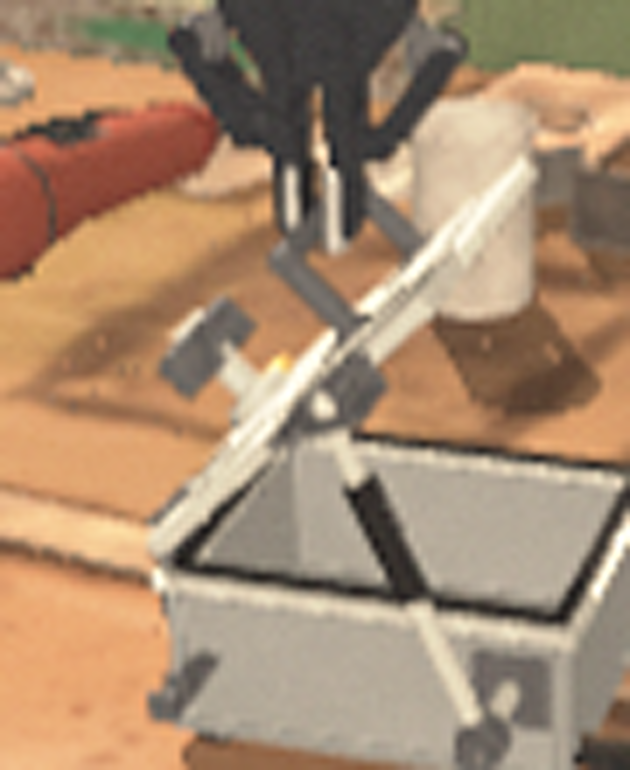

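```bash
python3 - <<'E'
from h import *
P=np.vstack([L(a,[[.187,.08,.01],[.187,-.08,.01],[.142,.135,0],[.187,.08,0]]) for a in(.75,.8,.85)])
P=np.vstack([P,L(.8,[[.007,.08,.01]])])
shot("side","H_s.png",225,290,140,205,11,W(q,P),2)
shot("wrist","H_w.png",30,250,0,130,3.6)
E
```

```text
(no output)
```

View pics/H_s.png

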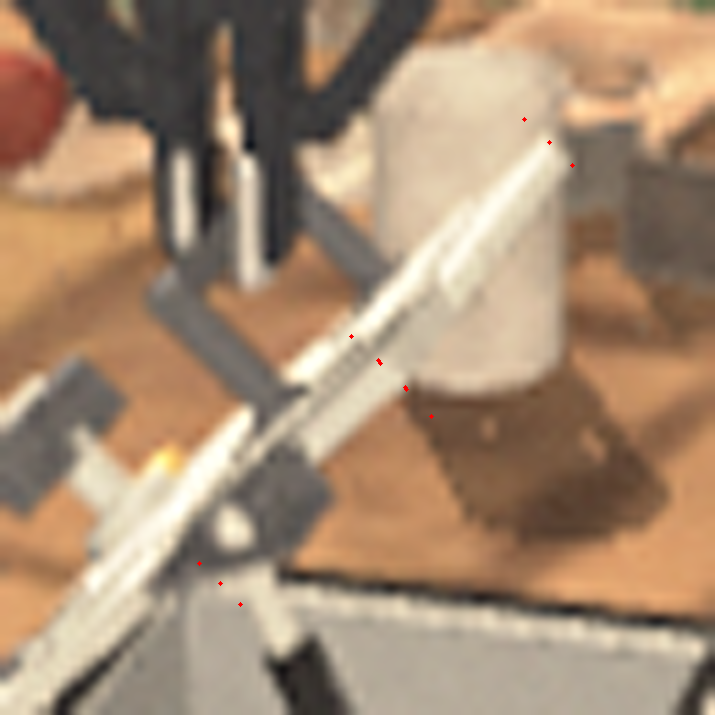

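View pics/H_w.png

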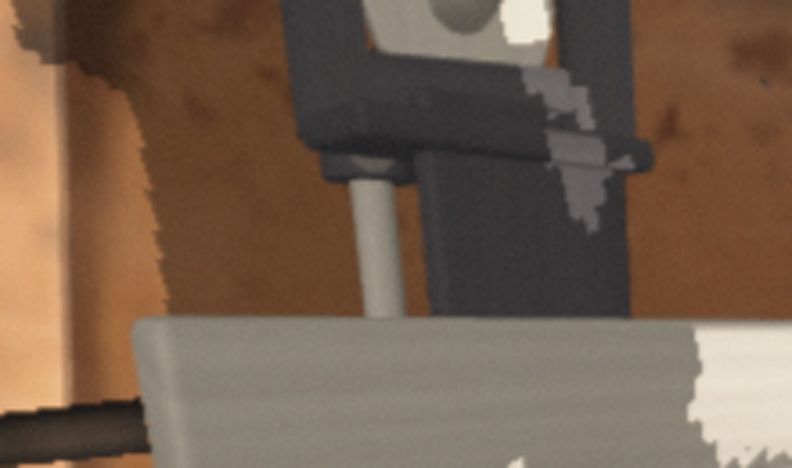

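```bash
python3 -m pendant '[[[0,-0.08,0.08],0,1],[[0,0,0],0,1]]'
python3 -m pendant '[[[0,-0.08,0.08],0,1],[[0,0,0],0,1]]'
python3 - <<'E'
from h import *
print(phi())
shot("side","I_s.png",225,290,140,205,11)
shot("wrist","I_w.png",30,250,0,130,3.6)
E
```

```text
clock: 43.65
tcp_pos: [0.5634, 0.0722, 0.2131]
orientation: [0.005, 0.64, 0.768, 0.005]
wrist_force: [-2.6, 2.0, 30.0]
finger_gap: 0.0098
clock: 43.9
tcp_pos: [0.5633, 0.0721, 0.213]
orientation: [0.007, 0.64, 0.768, 0.006]
wrist_force: [-1.2, 3.4, 35.4]
finger_gap: 0.0098
(np.float64(0.7970574984282053), np.float64(0.1473976514342949))
```

View pics/I_s.png

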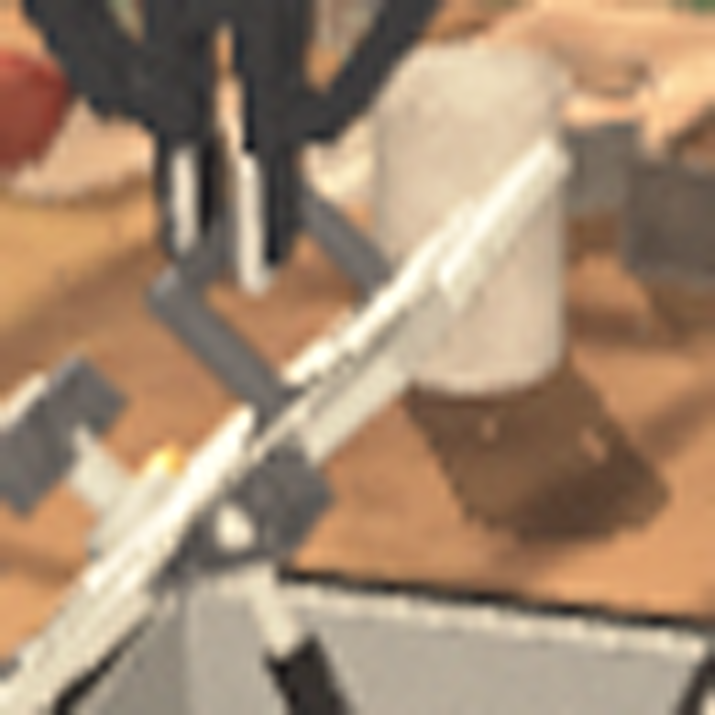

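View pics/I_w.png

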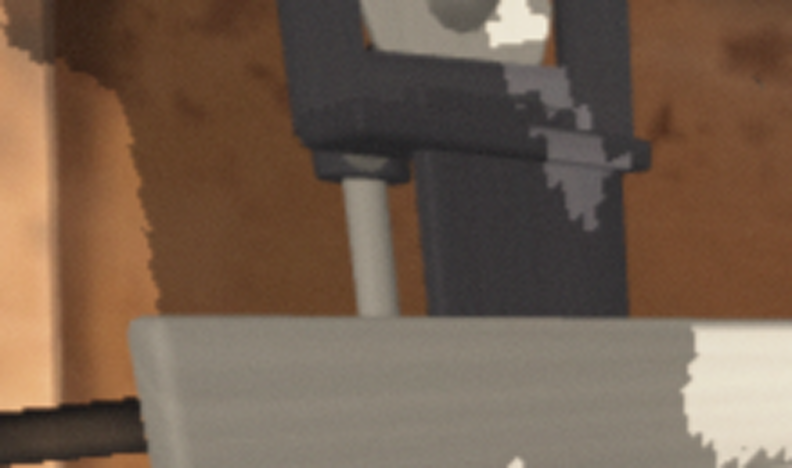

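```bash
python3 -m pendant '[[[0,0.1,-0.1],0,1],[[0,0.06,-0.1],0,1],[[0,0,0],0,0.6],[[0,0,0],0,0.3],[[0,0,0],0,0.3],[[0,0,0],0,0.3]]'
python3 - <<'E'
from h import *
print(phi())
shot("wrist","J_w.png",0,512,0,384,1.5)
E
```

```text
clock: 44.75
tcp_pos: [0.5607, 0.0718, 0.2076]
orientation: [-0.0, 0.64, 0.768, -0.0]
wrist_force: [0.6, -0.3, 0.8]
finger_gap: 0.0301
(np.float64(0.7657928138138428), np.float64(0.1434492737268558))
```

View pics/J_w.png

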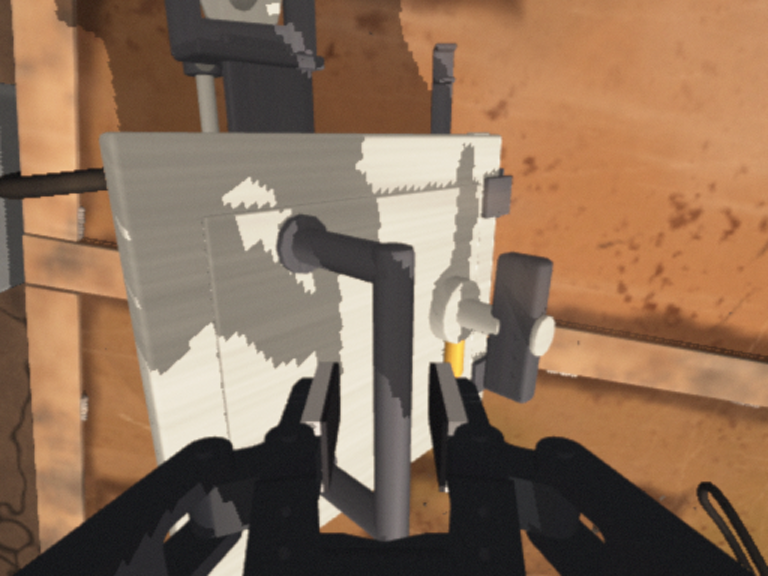

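```bash
python3 -m pendant '[[[0,0.12,-0.3],0,0.3],[[0,0,-1],0,0.3],[[0,0,-1],0,0.3],[[0,0,-1],0,0.3],[[0,0,-1],0,0.3],[[0,0,-1],0,0.3],[[0,0,-1],0,0.3],[[0,0,0],0,0.3]]'
python3 - <<'E'
from h import *
P=np.vstack([L(a,[[.187,.08,.01],[.187,-.08,.01]]) for a in(.75,.8,.85)])
shot("side","K_s.png",200,290,130,240,7,W(q,P),2)
shot("wrist","K_w.png",0,512,0,384,1.5)
shot("top","K_t.png",120,400,100,300,2.8)
go([0,0,.3])
E
```

```text
clock: 45.8
tcp_pos: [0.5643, 0.0723, 0.3361]
orientation: [0.001, 0.64, 0.768, 0.001]
wrist_force: [-0.6, -0.3, 0.0]
finger_gap: 0.03
clock 45.95 tcp [0.5632 0.0723 0.3334] box [ 3.930e-02 -3.000e-04  3.334e-01] th 1.752 F [-0.1 -0.1 -0.6] gap 0.0298 q6 1.38
shift units (20mm, tool axes now): [ 0.01 -1.96  1.67]
```

View pics/K_s.png

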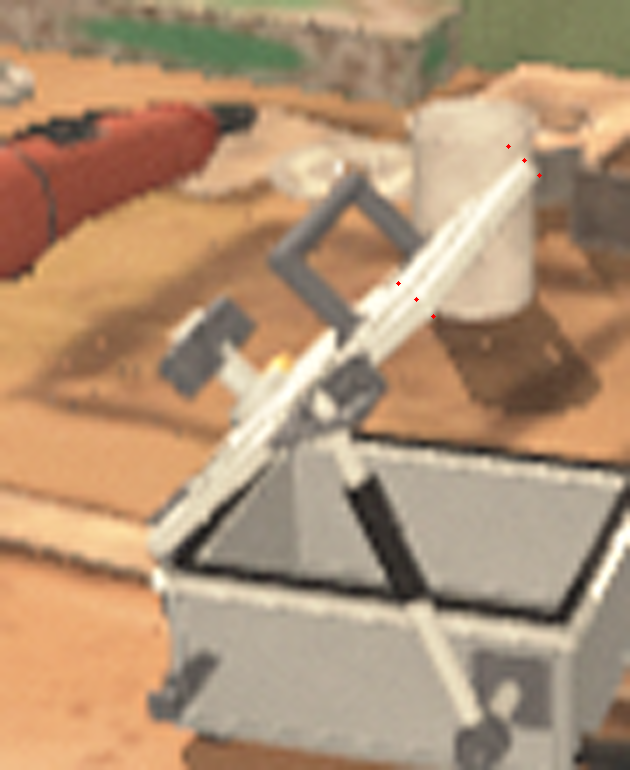

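View pics/K_w.png

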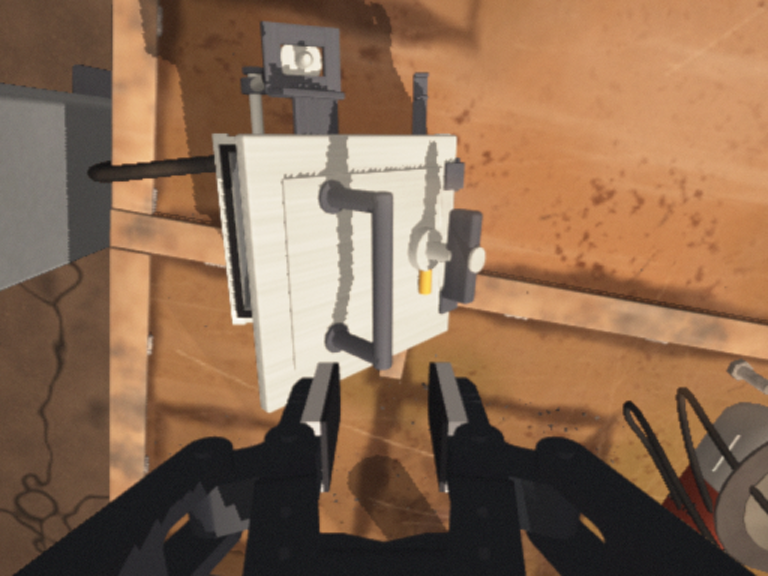

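View pics/K_t.png

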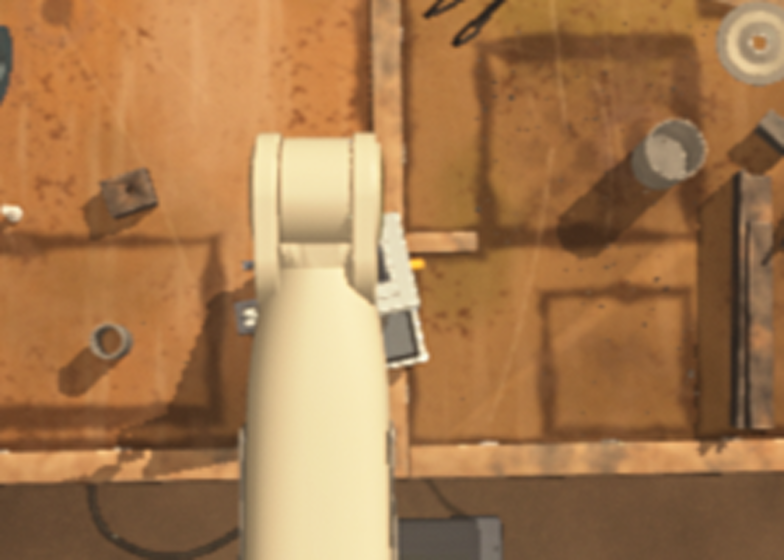

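```bash
python3 -c "
from workcell import env
print(env.hand_in())"
```

```text
the job is handed in; nothing more can be done
None
```

The box is open and propped, and I handed the job in at about 46 s of the 69 s allowed; the interface gave no verdict.

**What I did:**
- I turned the vent tap anticlockwise until the torque rose at its stop, with the lid still shut.
- I lifted the lid by its handle to about 1.4 rad. I then nudged it on to about 1.63 rad with closed fingers, so its ear cleared the gripper.
- I swung the prop rod up to its stop.
- I pushed the lid forward to about 1.27 rad, took it by the handle again and lowered it until the ear sat on the collar.
- I let go and backed away.

**What went wrong on the way:** the rod slipped out of the grip at about 0.57 rad. I gripped it again and raised it to about 1.05 rad, where it slid in the pads. I then pushed it from behind until the force rose at the stop.

**Last checks:**
- **Lid:** it measures about 0.80 rad in the side view. While lowering, the arm stopped moving and the force rose to about 35 N, which shows the ear was on the collar.
- **Pin:** the side and wrist pictures show it through the slot and about centred. I did not measure its height above the ear.
- **Tap:** it is still open, about 1.5 rad, judged from the tool angle at its stop.
- **Bystanders:** the can, tube stub and steel block look unmoved in the top view.
- **Robot:** the gripper is clear of everything, with wrist force near zero.

**Disagreement:** the wrist camera placed the box about 5 mm away from where the top and side cameras did. I used a position in between, and the grips confirmed it.

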